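# Sort desk-frame spacer sleeves on a gauge pin

### The job

First take the tape measure that blocks the gauge pin and stand it in the small tidy tray. Then check the square spacer sleeves one at a time, from the shortest to the longest: slide each lengthwise onto the pin as far as it will go, hold it there for a moment and take it off again; lay those that go right up to the block flat on the floor of the tray with the handle tabs, and those that stop part way flat on the floor of the plain cardboard tray. Sleeves must not lie on one another, and the other things on the desk stay where they are.

Things in the scene. Friction and masses are not known exactly. Their poses are not given: they have to be found in the camera images.
- gauge: fixed go-gauge of dark steel: a foot 90 x 70 x 12 mm (long along its x), at the rear (+x) end an upright block (46 mm wide, top 90 mm above the desk) and a level round pin, 21 mm in diameter, that sticks out of the block's front face towards the gauge's -x. Origin: centre of the foot's underside; x level along the pin, from its free nose towards the block; z up
- pin_tip (a point): free end of the pin, on its axis, 70 mm above the desk; axes as the gauge's. The last 8 mm of the pin taper down to 10 mm in diameter. The pin is 50 mm long from here to the block
- pin_root (a point): where the pin's axis meets the block's front face (the shoulder), 50 mm behind the tip; axes as the gauge's
- tape_measure: dark pocket tape measure standing on the desk just in front of the pin, in the way of anything to be slid on: 32 mm thick (x) x 69 mm (y) x 60 mm high (z), 0.21 kg; grasp it across the 32 mm. Origin: centre of its underside
- tidy_tray: small fixed black tidy tray, 110 (x) x 80 (y) mm outside, inside 102 x 72 mm, floor 4 mm above the desk, rim 14 mm; origin: centre of its underside
- tab_tray: fixed shallow light wooden tray with a handle tab sticking out of each short end (tabs 14 mm), for the sleeves that pass: 140 (x) x 250 (y) mm outside, inside 130 x 240 mm, floor 5 mm above the desk, rim 16 mm; origin: centre of its underside. It may stand on the left or on the right
- plain_tray: fixed shallow cardboard tray of the same size without tabs, for the sleeves that fail: 140 (x) x 250 (y) mm outside, inside 130 x 240 mm, floor 5 mm above the desk, rim 16 mm; origin: centre of its underside. It may stand on the left or on the right
- sleeve1: aluminium square tube sleeve, 60 mm long (its x), 36 x 36 mm outside, 26 x 26 mm bore along x open at both ends, 0.12 kg, lying on a 2 mm card at the start; origin: its centre. Some sleeves have a plug left inside, out of sight, 25 mm from either end, so that the pin enters them only 25 mm; the others go on the whole 50 mm to the block. Which is which is found by trying
- sleeve2a: aluminium square tube sleeve, 75 mm long (its x), 36 x 36 mm outside, 26 x 26 mm bore along x open at both ends, 0.12 kg, lying on a 2 mm card at the start; origin: its centre. Only one of sleeve2a and sleeve2b is there. Some sleeves have a plug left inside, out of sight, 25 mm from either end, so that the pin enters them only 25 mm; the others go on the whole 50 mm to the block. Which is which is found by trying
- sleeve2b: aluminium square tube sleeve, 75 mm long (its x), 36 x 36 mm outside, 26 x 26 mm bore along x open at both ends, 0.12 kg, lying on a 2 mm card at the start; origin: its centre. Only one of sleeve2b and sleeve2a is there. Some sleeves have a plug left inside, out of sight, 25 mm from either end, so that the pin enters them only 25 mm; the others go on the whole 50 mm to the block. Which is which is found by trying
- sleeve3: aluminium square tube sleeve, 90 mm long (its x), 36 x 36 mm outside, 26 x 26 mm bore along x open at both ends, 0.12 kg, lying on a 2 mm card at the start; origin: its centre. Some sleeves have a plug left inside, out of sight, 25 mm from either end, so that the pin enters them only 25 mm; the others go on the whole 50 mm to the block. Which is which is found by trying
- sleeve4a: aluminium square tube sleeve, 105 mm long (its x), 36 x 36 mm outside, 26 x 26 mm bore along x open at both ends, 0.12 kg, lying on a 2 mm card at the start; origin: its centre. Only one of sleeve4a and sleeve4b is there. Some sleeves have a plug left inside, out of sight, 25 mm from either end, so that the pin enters them only 25 mm; the others go on the whole 50 mm to the block. Which is which is found by trying
- sleeve4b: aluminium square tube sleeve, 105 mm long (its x), 36 x 36 mm outside, 26 x 26 mm bore along x open at both ends, 0.12 kg, lying on a 2 mm card at the start; origin: its centre. Only one of sleeve4b and sleeve4a is there. Some sleeves have a plug left inside, out of sight, 25 mm from either end, so that the pin enters them only 25 mm; the others go on the whole 50 mm to the block. Which is which is found by trying
- wax_tin: bystander, to be left alone: round flat tin, 49 mm across, 19 mm high; origin: centre of its underside
- eraser: bystander, to be left alone: eraser in a blue sleeve, 23 x 50 x 12 mm; origin: centre of its underside
- usb_stick: bystander, to be left alone: usb stick, 18 x 56 x 8 mm; origin: centre of its underside
- earbud_case: bystander, to be left alone: dark earbud case, 26 x 58 x 45 mm high; origin: centre of its underside
- phone: bystander, to be left alone: phone, 148 x 72 x 8 mm; origin: centre of its underside
Not all that is in view belongs to the job. Leave any purple look-alike of the sleeve1 alone.

How it is judged (in metres and radians):
On the way, in this order (a step that is already met when the one before it is completed fails the run):
1. the tape measure stands in the tidy tray (x of tape_measure in the frame of tidy_tray between -0.03 and 0.03 m and y of tape_measure in the frame of tidy_tray between -0.03 and 0.03 m and z of tape_measure in the frame of tidy_tray between -0.004 and 0.012 m and angle between tape_measure's own z axis and vertical below 0.15 rad and linear speed of tape_measure below 0.02 m/s), for 0.2 s.
2. the shortest kind of sleeve (60 mm), if there is one, is held on the pin as far as it will go (to within 6 mm of the block, or, if plugged, within 5 mm of its stop at 25 mm) ((x of sleeve1 in the frame of pin_tip between 0.014 and 0.06 m and y of sleeve1 in the frame of pin_tip between -0.006 and 0.006 m and z of sleeve1 in the frame of pin_tip between -0.006 and 0.006 m and angle between the x axis of sleeve1 and the x axis of gauge, either way round below 0.15 rad)), for 0.2 s.
3. the second shortest kind of sleeve (75 mm), if there is one, is held on the pin as far as it will go (to within 6 mm of the block, or, if plugged, within 5 mm of its stop at 25 mm) (((x of sleeve2a in the frame of pin_tip between -0.0175 and 0.06 m and y of sleeve2a in the frame of pin_tip between -0.006 and 0.006 m and z of sleeve2a in the frame of pin_tip between -0.006 and 0.006 m and angle between the x axis of sleeve2a and the x axis of gauge, either way round below 0.15 rad) or (x of sleeve2b in the frame of pin_tip between 0.0065 and 0.06 m and y of sleeve2b in the frame of pin_tip between -0.006 and 0.006 m and z of sleeve2b in the frame of pin_tip between -0.006 and 0.006 m and angle between the x axis of sleeve2b and the x axis of gauge, either way round below 0.15 rad))), for 0.2 s.
4. the second longest kind of sleeve (90 mm), if there is one, is held on the pin as far as it will go (to within 6 mm of the block, or, if plugged, within 5 mm of its stop at 25 mm) ((x of sleeve3 in the frame of pin_tip between -0.025 and 0.06 m and y of sleeve3 in the frame of pin_tip between -0.006 and 0.006 m and z of sleeve3 in the frame of pin_tip between -0.006 and 0.006 m and angle between the x axis of sleeve3 and the x axis of gauge, either way round below 0.15 rad)), for 0.2 s.
5. the longest kind of sleeve (105 mm), if there is one, is held on the pin as far as it will go (to within 6 mm of the block, or, if plugged, within 5 mm of its stop at 25 mm) (((x of sleeve4a in the frame of pin_tip between -0.0085 and 0.06 m and y of sleeve4a in the frame of pin_tip between -0.006 and 0.006 m and z of sleeve4a in the frame of pin_tip between -0.006 and 0.006 m and angle between the x axis of sleeve4a and the x axis of gauge, either way round below 0.15 rad) or (x of sleeve4b in the frame of pin_tip between -0.0325 and 0.06 m and y of sleeve4b in the frame of pin_tip between -0.006 and 0.006 m and z of sleeve4b in the frame of pin_tip between -0.006 and 0.006 m and angle between the x axis of sleeve4b and the x axis of gauge, either way round below 0.15 rad))), for 0.2 s.
At the end, for the whole second after the job is handed in: Tape measure upright in the tidy tray, centred within 30 mm each way; each sleeve that went fully on lies flat (0.12 rad) at rest on the floor (6 mm) of the tabbed tray, each that stopped part way on the plain tray's; sleeve centre within 50 mm of the tray's in x, 105 mm in y (all of step 1 and x of sleeve1 in the frame of tab_tray between -0.05 and 0.05 m and y of sleeve1 in the frame of tab_tray between -0.105 and 0.105 m and z of sleeve1 in the frame of tab_tray between 0.017 and 0.029 m and angle between sleeve1's own x axis and vertical between 1.451 and 1.691 rad and linear speed of each of sleeve1, sleeve2a, sleeve2b, sleeve3, sleeve4a, sleeve4b below 0.02 m/s and x of sleeve2a in the frame of plain_tray between -0.05 and 0.05 m and y of sleeve2a in the frame of plain_tray between -0.105 and 0.105 m and z of sleeve2a in the frame of plain_tray between 0.017 and 0.029 m and angle between sleeve2a's own x axis and vertical between 1.451 and 1.691 rad and x of sleeve2b in the frame of tab_tray between -0.05 and 0.05 m and y of sleeve2b in the frame of tab_tray between -0.105 and 0.105 m and z of sleeve2b in the frame of tab_tray between 0.017 and 0.029 m and angle between sleeve2b's own x axis and vertical between 1.451 and 1.691 rad and x of sleeve3 in the frame of plain_tray between -0.05 and 0.05 m and y of sleeve3 in the frame of plain_tray between -0.105 and 0.105 m and z of sleeve3 in the frame of plain_tray between 0.017 and 0.029 m and angle between sleeve3's own x axis and vertical between 1.451 and 1.691 rad and x of sleeve4a in the frame of tab_tray between -0.05 and 0.05 m and y of sleeve4a in the frame of tab_tray between -0.105 and 0.105 m and z of sleeve4a in the frame of tab_tray between 0.017 and 0.029 m and angle between sleeve4a's own x axis and vertical between 1.451 and 1.691 rad and x of sleeve4b in the frame of plain_tray between -0.05 and 0.05 m and y of sleeve4b in the frame of plain_tray between -0.105 and 0.105 m and z of sleeve4b in the frame of plain_tray between 0.017 and 0.029 m and angle between sleeve4b's own x axis and vertical between 1.451 and 1.691 rad); the robot touches nothing.
It fails at once if the wax tin is moved by more than 25 mm (distance of wax_tin from where it was at the start of the episode above 0.025 m).
It fails at once if the eraser is moved by more than 25 mm (distance of eraser from where it was at the start of the episode above 0.025 m).
It fails at once if the usb stick is moved by more than 25 mm (distance of usb_stick from where it was at the start of the episode above 0.025 m).
It fails at once if the earbud case is moved by more than 25 mm (distance of earbud_case from where it was at the start of the episode above 0.025 m).
It fails at once if the phone is moved by more than 25 mm (distance of phone from where it was at the start of the episode above 0.025 m).
Of sleeve2a, sleeve2b only 1 to 1 are there at a start; the rules pass over those that are not, and their reading is None.
Of sleeve4a, sleeve4b only 1 to 1 are there at a start; the rules pass over those that are not, and their reading is None.
Of sleeve1, sleeve3 only 1 to 2 are there at a start; the rules pass over those that are not, and their reading is None.
At some moment in a run one of sleeve1, sleeve2a, sleeve2b, sleeve3, sleeve4a, sleeve4b may be knocked a few centimetres aside while the robot is not near it.
It also fails if it takes over 210 s, if anything falls off the work surface, if the arm or the gripper's body presses on something with over 40 N, if the wrist force passes 120 N, or if a joint passes its speed limit or range.

### The arm

A 6-joint arm with a two-finger parallel gripper is mounted at the origin on a cart in front of the work surface, level with it; the furniture and walls round the work are solid. World frame = base frame: x ahead of the robot, y to its left, z up, the work surface at z = 0. Lengths are in m, angles in degrees, forces in N, time in s.
With the tool pointing down it reaches from about 0.25 to 0.725 m from the base axis. Payload 9.7 kg.
Tool frame: the origin (TCP) lies at the very end of the fingers, on their centre line; the grasp point (between the pads) lies 19 mm behind it (bot.hold_point_z is the distance from the TCP to the grasp point, in m); z points along the fingers, y is the line along which they close (so a half turn about z gives the same grasp; the last joint's range is limited). The gripper opens to 85 mm and grips with 20 to 120 N. Pads are 22 mm wide; open, the fingers measure 114 mm over their backs; the gripper's body (76 mm by 85 mm) begins 54 mm behind the grasp point. The pads swing forward as they close: fully open they stand 13 mm farther back than shut.
Start: joints at [68.64, 4.979, 10.078, 95.1, 0, 90], TCP at [0.2, 0.512, 0.193] pointing down, gripper open.
Joint ranges: [-179.16, 179.16], [-48.56, 103.87], [-65.8, 70.77], [-126.05, 130.52], [-82.76, 87.17], [-180, 180]. Speed limits (degrees/s): [127.2, 127.2, 147.25, 180, 180, 180].

### API

Orientations are given as [roll, pitch, yaw] about the fixed x, y, z axes, in that order (R = Rz(yaw) Ry(pitch) Rx(roll)).
In Python, from workcell import bot gives the robot as it stands.
- The arm moves only by the tool play_rows, never from a script. Its argument "targets" is a list of rows, each an object with "grip": the closure in counts, from 0 (fully open) to 255 (shut); "linear": the shift along the world's x, y, z in cm, a list of three; "delta_rot": the turn, a rotation vector about the world's x, y, z in rad, a list of three. A call has 1 to 10 rows; each row is the pose to reach, as a shift and turn from the pose commanded when the call began; what a row does not reach only later rows make up. A row lasts 1/10 s, in which the tool goes at most 50 mm and 8.59 degrees, less where a joint would pass 70% of its speed; a pose out of reach is approached as far as the arm can. A call with a gripper value outside its range is refused whole. The fingers move at their own pace and stop on an object; "force" is the grip in N (left out, the last holds). Time passes only in rows, so rows that repeat a pose let the fingers close. It gives the time, the measured TCP pose, the force, the opening and the grip force at its end, in the units of the state.
- bot.get_obs(): the state, without advancing time (a new reading comes with each control period).
- bot.camera(name): name is "scene" or "side" or "wrist"; returns a dict with "color" (420x560x3 uint8, red, green, blue), "range_z" (420x560 float32, m along the optical axis (not along the pixel's ray), 0 where there is no reading), "fov_y" (degrees; the focal length in pixels is half the picture's height over the tangent of half this angle, whatever the lens; pixels are square), "cx", "cy" (the principal point, pixels), "world_to_cam" (4x4, takes a point from world to camera coordinates). Camera axes: x right, y up, looking along -z (the intrinsics and any distortion apply to the point x, -y, -z); pixel columns grow to the right and rows downward; lengths in m; the calibration is good to about 2 mm. A picture is of the moment at which its call begins.
- bot.job_done(): hands the job in; it is judged then, once.
Trained networks look in a picture, given as the dict that the camera call returned (one of the last four; its "shot" number tells which), for a name from the list of things; names that differ only in an ending like _2 or _b are one class to them, and where a whole thing is asked for, a point or a joint stands for the part that bears it (a point fixed in the world has none). Each returns a list of dicts, best first, with "conf" (0 to 1); they miss things now and then, are a little off and sometimes report something else, mostly with a low value. They report only what shows in the picture. A call takes as long as a camera call. They do not tell look-alikes from the thing itself.
- bot.search_frame(picture, target): "box" ([left, top, right, bottom] in pixels, round what is visible of it).
- bot.trace(picture, target): "pixels" (420x560 bool, what is visible of it) and "box" ([left, top, right, bottom] in pixels, round what is visible of it).
- bot.pinpoint(picture, target): "pixel" ([column, row] in pixels: a listed point, or the origin of a listed thing).
The state is a dict: "time": time; "q": joint angles; "qd": joint speeds; "joint_efforts": joint torques, N m; "ee_pos": TCP position; "tcp_rot": TCP orientation; "wrist_force": force on the tool from outside, world axes, zero at the start; "torque": the same for the moment, N m; "opening": finger opening in m; "grasp_force": force on a finger pad.
Only numpy, scipy, OpenCV 4.12 (cv2) and the standard library are available. Lean on these libraries where they do the work, as an engineer would, in place of code of your own. Each camera call takes 0.05 s, during which the arm holds its last target. There are 200 camera calls.

## Working session

There is one attempt and no reset: what is moved stays moved. The work goes in short steps, Python scripts to look and compute and a tool call to move; the robot and the scene stay as the last step left them, time stands still between calls to the robot, and variables do not carry over. Pictures are saved under pics/ and viewed, at most 14 in all, crops included, and the job is handed in when it is done.

Besides the shell and the picture viewer there is one more tool, called after ">>>" in YAML: its name, and indented under it one key for each argument. play_rows: Moves the arm, as the interface text tells. Its arguments: {"type":"object","properties":{"targets":{"type":"array","items":{"type":"object","properties":{"grip":{"type":"number"},"linear":{"type":"array","items":{"type":"number"}},"delta_rot":{"type":"array","items":{"type":"number"}}}}},"force":{"type":"number"}},"required":["targets"]}

```bash
mkdir -p pics; ls
cat > h.py <<'E'
import numpy as np, cv2
from workcell import bot
def K(p): return 210/np.tan(np.radians(p["fov_y"])/2)
def cloud(p):
    f=K(p); z=p["range_z"].astype(float); v,u=np.mgrid[0:420,0:560]
    c=np.stack([(u-p["cx"])/f*z,-(v-p["cy"])/f*z,-z,np.ones_like(z)],-1)
    w=c@np.linalg.inv(p["world_to_cam"]).T
    w[z<=0]=np.nan
    return w[...,:3]
def save(p,n,s=1.4): cv2.imwrite("pics/"+n,cv2.resize(p["color"][...,::-1],None,fx=s,fy=s))
def rect(w,m,zmin,zmax):
    q=w[m]; q=q[(q[:,2]>zmin)&(q[:,2]<zmax)]
    return cv2.minAreaRect((q[:,:2]*1000).astype(np.float32)),len(q),np.nanmedian(q[:,2])
E
python3 - <<'E'
from h import *
for n in("scene","side"):
    p=bot.camera(n); save(p,n+"0.png"); np.savez(n+"0.npz",w=cloud(p),c=p["color"])
    w=cloud(p); print(n,np.linalg.inv(p["world_to_cam"])[:3,3],{k:(v.shape if hasattr(v,'shape') else v) for k,v in p.items()})
    for t in "gauge tape_measure tidy_tray tab_tray plain_tray sleeve1 sleeve2a sleeve3 sleeve4a phone".split():
        for d in bot.trace(p,t)[:3]:
            m=d["pixels"]; q=w[m]; q=q[~np.isnan(q[:,0])]
            if len(q)>5: print(t,round(d["conf"],2),np.round(d["box"]),np.round(np.median(q,0),3),"min",np.round(np.percentile(q,2,0),3),"max",np.round(np.percentile(q,98,0),3))
print(bot.get_obs())
E
```

```text
pics
scene [-0.29935174 -0.79352105  0.63311428] {'color': (420, 560, 3), 'range_z': (420, 560), 'fov_y': 57.6969783195025, 'cx': 284.01275035190486, 'cy': 205.75834146723685, 'world_to_cam': (4, 4), 'shot': 1}
gauge 0.58 [291. 182. 313. 215.] [ 0.635 -0.065  0.028] min [ 0.574 -0.09   0.008] max [ 0.653 -0.032  0.09 ]
tape_measure 0.76 [271. 201. 290. 226.] [ 0.505 -0.073  0.036] min [ 0.496 -0.092  0.004] max [ 0.532 -0.027  0.06 ]
tidy_tray 0.91 [249. 190. 287. 203.] [0.618 0.1   0.006] min [ 0.562  0.055 -0.001] max [0.672 0.14  0.015]
tidy_tray 0.4 [224. 214. 240. 223.] [0.411 0.064 0.017] min [0.392 0.049 0.001] max [0.436 0.092 0.021]
tidy_tray 0.23 [396. 266. 439. 303.] [ 0.484 -0.543  0.008] min [ 0.42  -0.575  0.004] max [ 0.56  -0.508  0.011]
tab_tray 0.89 [308. 219. 406. 267.] [ 0.555 -0.323  0.006] min [ 0.485 -0.441  0.   ] max [ 0.627 -0.19   0.017]
tab_tray 0.7 [290. 180. 315. 219.] [ 0.635 -0.066  0.021] min [ 0.573 -0.092  0.001] max [ 0.655 -0.026  0.09 ]
plain_tray 0.8 [187. 172. 253. 199.] [0.572 0.318 0.006] min [0.501 0.198 0.002] max [0.639 0.446 0.017]
sleeve
[... 2839 characters left out ...]
  0.001] max [ 0.559 -0.499  0.011]
{'time': 1.1, 'q': array([6.86409831e+01, 4.97846003e+00, 1.00776873e+01, 9.50998939e+01,
       4.88049370e-04, 9.00024313e+01]), 'qd': array([-0.00777913, -0.06217194,  0.08374619,  0.15249923, -0.05469529,
       -0.06559456]), 'joint_efforts': array([-6.95234339e-04, -5.20108402e+01,  4.64869881e+01,  1.60587671e-03,
        1.38537662e-04, -2.08617098e-05]), 'ee_pos': array([0.2003095 , 0.51221532, 0.19288365]), 'tcp_rot': array([-1.79999333e+02, -4.88021083e-04,  1.58638552e+02]), 'wrist_force': array([ 0.16734249, -0.15936701, -0.11900104]), 'torque': array([ 0.00646104, -0.02341175,  0.02737011]), 'grasp_force': 0.0, 'opening': 0.08533003647449543}
```

View pics/scene0.png

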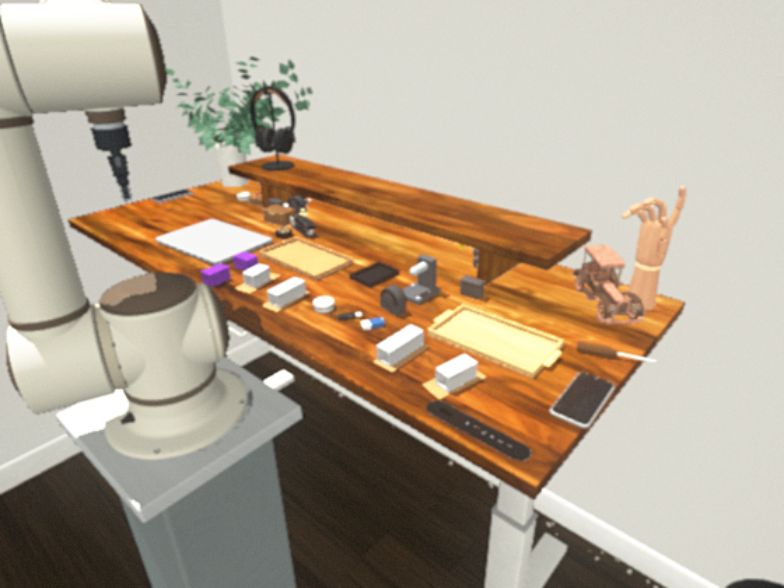

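Run:
```python
from h import *
from scipy import ndimage as nd
# height map from both
for n in("scene0","side0"):
    d=np.load(n+".npz"); w=d["w"]; c=d["c"]
    m=(w[...,2]>0.028)&(w[...,2]<0.1)&(w[...,0]>0.2)&(w[...,0]<.75)
    q=w[m]; col=c[m]
    g=np.zeros((600,1200),np.uint8); ix=(q[:,0]*1000).astype(int); iy=((q[:,1]+.6)*1000).astype(int)
    ok=(iy>=0)&(iy<1200)&(ix<600+150); g=np.zeros((760,1200),np.uint8); g[ix[ok],iy[ok]]=1
    l,k=nd.label(cv2.dilate(g,np.ones((9,9))))
    L=l[ix.clip(0,759),iy.clip(0,1199)]
    for i in range(1,k+1):
        s=(L==i)&ok
        if s.sum()<15: continue
        t=q[s]; zt=np.percentile(t[:,2],95); t2=t[t[:,2]>zt-.006]
        r=cv2.minAreaRect((t2[:,:2]*1000).astype(np.float32))
        print(n,s.sum(),"ztop",round(zt,3),np.round(r[0]),np.round(r[1]),round(r[2],1),"col",np.median(col[s],0))
```

```text
scene0 104 ztop 0.038 [330. 396.] [63. 38.] 7.5 col [195.5  93.  236. ]
scene0 333 ztop 0.04 [ 393. -190.] [ 38. 106.] 89.1 col [254. 255. 254.]
scene0 186 ztop 0.039 [389. 173.] [92. 36.] 4.5 col [255. 255. 255.]
scene0 306 ztop 0.04 [ 389. -332.] [38. 76.] 79.7 col [255. 255. 254.]
scene0 111 ztop 0.04 [395. 307.] [63. 39.] 12.3 col [255. 255. 255.]
scene0 86 ztop 0.038 [431. 405.] [37. 64.] 4.2 col [205.5  96.  242. ]
scene0 197 ztop 0.06 [514. -64.] [37. 31.] 84.8 col [96. 86. 78.]
scene0 273 ztop 0.09 [646. -58.] [48. 24.] 88.9 col [125. 104.  95.]
scene0 115 ztop 0.046 [ 694. -162.] [29. 58.] 7.7 col [129. 112.  97.]
scene0 110 ztop 0.048 [705. 480.] [95. 34.] 73.7 col [89. 82. 75.]
scene0 62 ztop 0.046 [716. 588.] [57. 26.] 10.3 col [139.   99.   67.5]
side0 272 ztop 0.037 [327. 400.] [62. 39.] 5.9 col [138.  74. 184.]
side0 174 ztop 0.04 [ 390. -188.] [ 42. 107.] 89.9 col [232. 233. 234.]
side0 266 ztop 0.039 [385. 178.] [91. 40.] 5.3 col [230. 232. 233.]
side0 110 ztop 0.04 [ 386. -327.] [43. 78.] 77.8 col [224.5 222.  221. ]
side0 225 ztop 0.039 [392. 310.] [61. 38.] 9.4 col [236. 237. 238.]
side0 239 ztop 0.037 [427. 410.] [38. 63.] 4.0 col [138.  74. 184.]
side0 98 ztop 0.058 [503. -62.] [24. 15.] 80.0 col [53.  52.  52.5]
side0 496 ztop 0.048 [704. 497.] [111.  35.] 74.6 col [44. 45. 46.]
side0 136 ztop 0.045 [715. 592.] [64. 22.] 6.1 col [116.   86.   64.5]
```

The picture shows four silver sleeves at (257,275), (286,292), (400,345), (457,373). The purple decoys are at (215,274) and (245,261). The tabbed tray is on the right at (497,337), the plain one on the left at (305,257), the tidy tray at (374,273), and the gauge with the tape at (420,285). All four lengths are present. I'll go above the tape first.

>>> play_rows:
  targets:
    - {"grip":0,"linear":[3,-5,5],"delta_rot":[0,0,-0.12]}
    - {"grip":0,"linear":[6,-10,6],"delta_rot":[0,0,-0.24]}
    - {"grip":0,"linear":[9,-15,6],"delta_rot":[0,0,-0.36]}
    - {"grip":0,"linear":[11,-20,6],"delta_rot":[0,0,-0.48]}
    - {"grip":0,"linear":[13,-24,6],"delta_rot":[0,0,-0.6]}
    - {"grip":0,"linear":[15,-28,6],"delta_rot":[0,0,-0.72]}
    - {"grip":0,"linear":[17,-32,6],"delta_rot":[0,0,-0.84]}
    - {"grip":0,"linear":[19,-36,6],"delta_rot":[0,0,-0.96]}
    - {"grip":0,"linear":[21,-40,6],"delta_rot":[0,0,-1.08]}
    - {"grip":0,"linear":[23,-44,6],"delta_rot":[0,0,-1.197]}

```text
time: 2.1
ee_pos: [0.4254, 0.081, 0.2532]
tcp_rot: [179.9, -0.0, 89.8]
wrist_force: [1.7, 0.7, 0.5]
opening: 0.0855
grasp_force: 0.0
```

>>> play_rows:
  targets:
    - {"grip":0,"linear":[3,-4,0],"delta_rot":[0,0,0]}
    - {"grip":0,"linear":[6,-8,0],"delta_rot":[0,0,0]}
    - {"grip":0,"linear":[8.4,-12.4,0],"delta_rot":[0,0,0]}
    - {"grip":0,"linear":[8.4,-12.4,0],"delta_rot":[0,0,0]}
    - {"grip":0,"linear":[8.4,-12.4,0],"delta_rot":[0,0,0]}
    - {"grip":0,"linear":[8.4,-12.4,0],"delta_rot":[0,0,0]}

```text
time: 2.7
ee_pos: [0.5086, -0.0404, 0.2531]
tcp_rot: [180.0, -0.0, 90.1]
wrist_force: [-0.2, -0.5, 0.1]
opening: 0.0854
grasp_force: 0.0
```

```bash
cat >> h.py <<'E'
def blobs(w,c,zmin,zmax,band=.006,minpx=60):
    from scipy import ndimage as nd
    m=(w[...,2]>zmin)&(w[...,2]<zmax); l,k=nd.label(m)
    for i in range(1,k+1):
        s=l==i
        if s.sum()<minpx: continue
        t=w[s]; zt=np.percentile(t[:,2],90); t2=t[t[:,2]>zt-band]
        r=cv2.minAreaRect((t2[:,:2]*1000).astype(np.float32)); e=np.round(cv2.boxPoints(r)).tolist()
        print(s.sum(),"ztop %.4f"%zt,np.round(r[0],1),np.round(r[1],1),"ang %.1f"%r[2],"col",np.median(c[s],0))
E
python3 - <<'E'
from h import *
p=bot.camera("wrist"); save(p,"w1.png"); w=cloud(p); np.savez("w1.npz",w=w,c=p["color"])
o=bot.get_obs(); print(o["ee_pos"],o["tcp_rot"],o["time"])
print(np.linalg.inv(p["world_to_cam"])[:3])
blobs(w,p["color"],0.045,0.12)
for t in("gauge","tape_measure","pin_tip","pin_root","tidy_tray"):
    for d in bot.pinpoint(p,t)[:2]: 
        x,y=np.round(d["pixel"]).astype(int); print(t,d["conf"],d["pixel"],w[y,x] if 0<=y<420 and 0<=x<560 else None)
E
```

```text
[ 0.50855014 -0.04004663  0.25324836] [ 1.79975145e+02 -8.16718938e-03  9.01211117e+01] 2.75
[[ 9.99998176e-01 -1.38077422e-03 -1.31997179e-03  5.08050743e-01]
 [ 1.72236899e-03  9.50575751e-01  3.10487964e-01  3.84067251e-02]
 [ 8.26019397e-04 -3.10489671e-01  9.50576395e-01  4.34666955e-01]]
4426 ztop 0.1180 [740.6 -77.6] [306.    3.4] ang 90.0 col [73. 52. 37.]
1360 ztop 0.0604 [515.2 -57.7] [40.7 31.2] ang 80.6 col [109.  110.  112.5]
2391 ztop 0.0910 [646.  -53.7] [21.9 44.9] ang 0.1 col [149. 150. 155.]
132 ztop 0.0464 [ 692.3 -144.3] [21.1 23.5] ang 10.6 col [133. 131. 132.]
60 ztop 0.0462 [ 694.8 -167. ] [11.4 20.7] ang 38.8 col [130. 128. 130.]
gauge 0.77 [362.5, 177.8] [ 0.60826341 -0.05401244  0.0131207 ]
tape_measure 0.91 [284.5, 175.3] [ 0.5133666  -0.0415486   0.05545245]
pin_tip 0.62 [352.8, 189.3] [ 0.58539623 -0.05255026  0.07333257]
pin_root 0.59 [397.7, 192.1] [ 0.6301697  -0.05370687  0.08104917]
tidy_tray 0.84 [382.9, 38.6] [0.62165348 0.0994248  0.00541567]
```

View pics/w1.png

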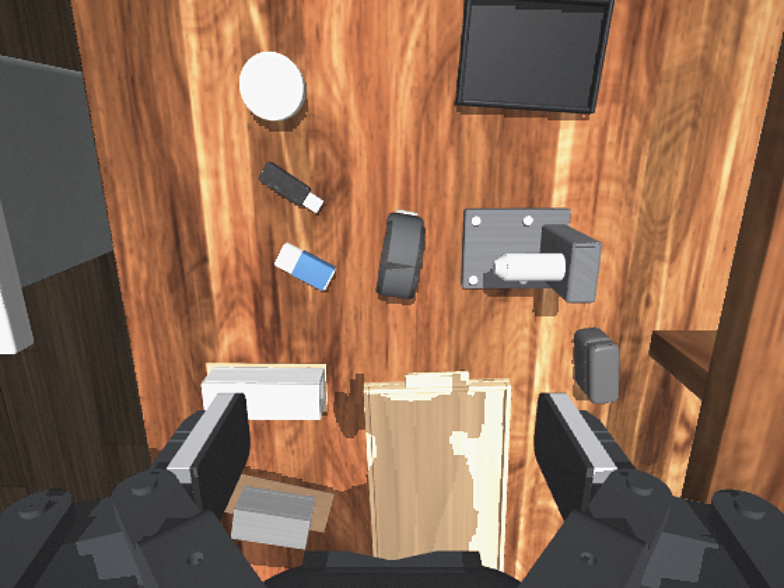

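The wrist view shows the tape at (402,255), tilted about 9°, the gauge at (530,255), and the tidy tray at the top right. Eraser, USB stick and tin are clear of the path.

Run:
```python
from h import *
d=np.load("w1.npz"); w=d["w"]
m=(w[...,2]>.066)&(w[...,2]<.086)&(w[...,0]>.596)&(w[...,0]<.628)&(abs(w[...,1]+.053)<.03)
q=w[m]; 
from scipy.optimize import least_squares
f=lambda a:np.hypot(q[:,1]-a[0]-a[1]*(q[:,0]-.61),q[:,2]-a[2])-.0105
r=least_squares(f,[-.053,0,.07],loss="soft_l1",f_scale=.001); print(len(q),r.x,np.abs(r.fun).mean())
for lo,hi,nm in((.008,.016,"foot"),(.04,.095,"block")):
    m=(w[...,2]>lo)&(w[...,2]<hi)&(w[...,0]>.55)&(w[...,0]<.67)&(abs(w[...,1]+.053)<.05); q2=w[m]
    print(nm,cv2.minAreaRect((q2[:,:2]*1000).astype(np.float32)))
m=(w[...,2]>.015)&(w[...,2]<.065)&(w[...,0]>.48)&(w[...,0]<.55)&(abs(w[...,1]+.06)<.05);q2=w[m];print("tape",cv2.minAreaRect((q2[:,:2]*1000).astype(np.float32)))
q3=q2[q2[:,2]>.05]; print("top PCA",q3.mean(0))
```

```text
616 [-0.05471536  0.01719542  0.07054924] 0.0004815466055443067
foot ((615.1056518554688, -54.12770080566406), (89.44711303710938, 69.56954193115234), 0.09032347798347473)
block ((621.0953979492188, -53.78789520263672), (71.53910827636719, 45.10958480834961), 0.3915335237979889)
tape ((515.6378784179688, -54.957454681396484), (66.34918975830078, 31.36037826538086), 80.64058685302734)
top PCA [ 0.51537262 -0.05604809  0.05727338]
```

>>> play_rows:
  targets:
    - {"grip":80,"linear":[0.5,-1.9,-4],"delta_rot":[0,0,-0.08]}
    - {"grip":80,"linear":[0.5,-1.9,-8],"delta_rot":[0,0,-0.163]}
    - {"grip":80,"linear":[0.5,-1.9,-12],"delta_rot":[0,0,-0.163]}
    - {"grip":80,"linear":[0.5,-1.9,-14],"delta_rot":[0,0,-0.163]}
    - {"grip":80,"linear":[0.5,-1.9,-14],"delta_rot":[0,0,-0.163]}
    - {"grip":80,"linear":[0.5,-1.9,-14],"delta_rot":[0,0,-0.163]}

```text
time: 3.6
ee_pos: [0.514, -0.0597, 0.1138]
tcp_rot: [180.0, -0.0, 80.7]
wrist_force: [-0.6, 0.1, 0.4]
opening: 0.0588
grasp_force: 0.0
```

>>> play_rows:
  targets:
    - {"grip":80,"linear":[0.1,0.2,-4],"delta_rot":[0,0,0]}
    - {"grip":80,"linear":[0.1,0.2,-7],"delta_rot":[0,0,0]}
    - {"grip":80,"linear":[0.1,0.2,-9.2],"delta_rot":[0,0,0]}
    - {"grip":80,"linear":[0.1,0.2,-9.2],"delta_rot":[0,0,0]}
    - {"grip":200,"linear":[0.1,0.2,-9.2],"delta_rot":[0,0,0]}
    - {"grip":200,"linear":[0.1,0.2,-9.2],"delta_rot":[0,0,0]}
    - {"grip":200,"linear":[0.1,0.2,-9.2],"delta_rot":[0,0,0]}
    - {"grip":200,"linear":[0.1,0.2,-9.2],"delta_rot":[0,0,0]}
    - {"grip":200,"linear":[0.1,0.2,-9.2],"delta_rot":[0,0,0]}
  force: 60

```text
time: 4.5
ee_pos: [0.5152, -0.058, 0.0215]
tcp_rot: [180.0, -0.0, 80.7]
wrist_force: [0.4, 0.2, 1.0]
opening: 0.0184
grasp_force: 0.8
```

>>> play_rows:
  targets:
    - {"grip":200,"linear":[0,0,0]}
    - {"grip":200,"linear":[0,0,0]}

```text
validation failed for argument at $.ta...
```

Run:
```python
from h import *
p=bot.camera("wrist"); save(p,"w2.png"); w=cloud(p)
blobs(w,p["color"],0.03,0.1)
p=bot.camera("scene"); im=p["color"][150:270,230:370]; cv2.imwrite("pics/s2.png",cv2.resize(im[...,::-1],None,fx=5,fy=5))
```

```text
8627 ztop 0.0808 [605.5 -53.9] [19.5 41.2] ang 89.6 col [200. 202. 204.]
10680 ztop 0.0935 [514.9 -58.5] [23.8 45.7] ang 80.5 col [88. 89. 91.]
```

View pics/w2.png

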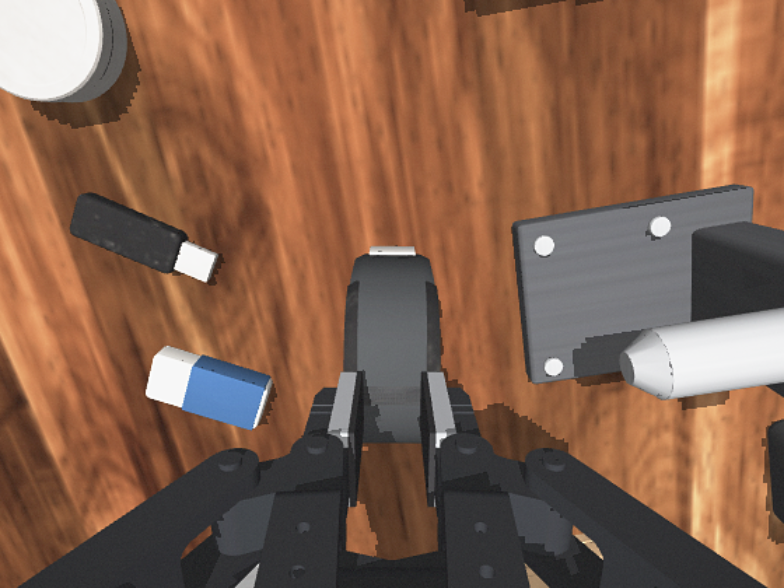

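The tape is between the pads at (390,400), with the gauge clear of them. I'll let the grip settle.

>>> play_rows:
  targets:
    - {"grip":200,"linear":[0,0,0],"delta_rot":[0,0,0]}
    - {"grip":200,"linear":[0,0,0],"delta_rot":[0,0,0]}
    - {"grip":200,"linear":[0,0,0],"delta_rot":[0,0,0]}
  force: 60

```text
time: 4.9
ee_pos: [0.5153, -0.058, 0.0213]
tcp_rot: [179.9, -0.0, 80.7]
wrist_force: [0.5, -0.1, 5.5]
opening: 0.0183
grasp_force: 2.6
```

View pics/s2.png

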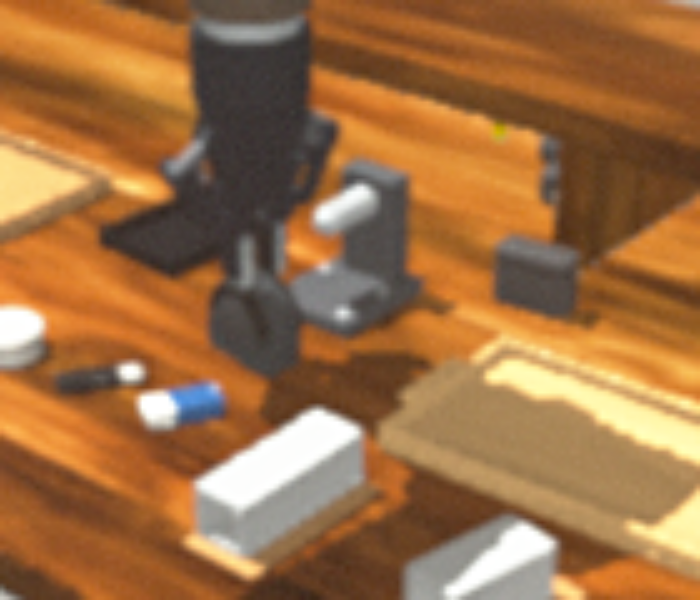

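Run:
```python
from h import *
p=bot.camera("wrist"); w=cloud(p)
m=(abs(w[...,0]-.515)<.03)&(abs(w[...,1]+.06)<.05)&(w[...,2]>.01)
q=w[m]
for y in np.arange(-.1,-.02,.006):
    s=q[abs(q[:,1]-y)<.003]
    if len(s)>5: print(round(y,3),len(s),"x",np.percentile(s[:,0],[1,99]).round(3),"z",np.percentile(s[:,2],[5,50,95]).round(3))
print(bot.get_obs()["opening"],bot.get_obs()["grasp_force"])
```

```text
-0.088 10 x [0.514 0.521] z [0.047 0.048 0.048]
-0.082 130 x [0.501 0.522] z [0.048 0.051 0.054]
-0.076 354 x [0.502 0.545] z [0.053 0.056 0.117]
-0.07 719 x [0.503 0.545] z [0.057 0.07  0.116]
-0.064 1100 x [0.502 0.545] z [0.059 0.089 0.116]
-0.058 2062 x [0.485 0.545] z [0.06  0.096 0.115]
-0.052 4487 x [0.486 0.539] z [0.059 0.1   0.137]
-0.046 9652 x [0.486 0.538] z [0.058 0.126 0.144]
-0.04 5109 x [0.485 0.532] z [0.053 0.134 0.146]
-0.034 1205 x [0.504 0.535] z [0.042 0.049 0.053]
-0.028 1457 x [0.505 0.534] z [0.015 0.036 0.046]
-0.022 379 x [0.506 0.529] z [0.011 0.015 0.031]
0.018724282877616013 2.730702990666032
```

Run:
```python
from h import *
p=bot.camera("wrist"); w=cloud(p)
for r in (268,275,286,300,310):
    print(r,[(c,w[r,c].round(3).tolist()) for c in (235,240,247,252,258,278,300,304,308,314,320)])
```

```text
268 [(235, [0.484, -0.077, 0.0]), (240, [0.487, -0.077, 0.001]), (247, [0.503, -0.046, 0.066]), (252, [0.505, -0.046, 0.067]), (258, [0.508, -0.047, 0.065]), (278, [0.515, -0.052, 0.059]), (300, [0.525, -0.053, 0.059]), (304, [0.527, -0.05, 0.066]), (308, [0.529, -0.05, 0.067]), (314, [0.531, -0.051, 0.067]), (320, [0.537, -0.085, 0.001])]
275 [(235, [0.483, -0.081, 0.001]), (240, [0.486, -0.082, -0.0]), (247, [0.504, -0.046, 0.073]), (252, [0.506, -0.046, 0.073]), (258, [0.507, -0.05, 0.066]), (278, [0.515, -0.055, 0.06]), (300, [0.525, -0.057, 0.059]), (304, [0.527, -0.049, 0.074]), (308, [0.528, -0.05, 0.073]), (314, [0.531, -0.051, 0.073]), (320, [0.536, -0.09, 0.0])]
286 [(235, [0.498, -0.05, 0.074]), (240, [0.502, -0.046, 0.082]), (247, [0.504, -0.046, 0.081]), (252, [0.506, -0.046, 0.083]), (258, [0.506, -0.055, 0.068]), (278, [0.514, -0.06, 0.061]), (300, [0.524, -0.061, 0.061]), (304, [0.526, -0.049, 0.082]), (308, [0.527, -0.05, 0.081]), (314, [0.53, -0.051, 0.081]), (320, [0.532, -0.051, 0.082])]
300 [(235, [0.499, -0.05, 0.084]), (240, [0.503, -0.046, 0.092]), (247, [0.505, -0.046, 0.092]), (252, [0.507, -0.047, 0.092]), (258, [0.505, -0.06, 0.07]), (278, [0.513, -0.068, 0.06]), (300, [0.523, -0.067, 0.063]), (304, [0.525, -0.053, 0.086]), (308, [0.527, -0.05, 0.092]), (314, [0.529, -0.05, 0.093]), (320, [0.531, -0.051, 0.091])]
310 [(235, [0.502, -0.045, 0.1]), (240, [0.503, -0.047, 0.097]), (247, [0.506, -0.046, 0.098]), (252, [0.507, -0.046, 0.098]), (258, [0.505, -0.064, 0.071]), (278, [0.511, -0.076, 0.055]), (300, [0.522, -0.077, 0.056]), (304, [0.525, -0.057, 0.087]), (308, [0.526, -0.05, 0.097]), (314, [0.528, -0.051, 0.097]), (320, [0.53, -0.051, 0.098])]
```

Run:
```python
from h import *
print(bot.hold_point_z,[a for a in dir(bot) if a[0]!='_'])
w=np.load("w1.npz")["w"]
for lo,hi in((140,176),(384,420)):
    for r in range(276,350,8):
        s=w[r,lo:hi if r<330 else hi]; s=s[(s[:,2]>.15)]
        if len(s): print(r,lo,len(s),s.min(0).round(3),s.max(0).round(3))
```

```text
0.0187 ['PlanningError', 'camera', 'get_obs', 'hold_point_z', 'job_done', 'pinpoint', 'search_frame', 'trace']
284 140 23 [ 0.459 -0.034  0.306] [ 0.466 -0.03   0.313]
292 140 29 [ 0.459 -0.038  0.306] [ 0.466 -0.03   0.319]
300 140 36 [ 0.455 -0.041  0.307] [ 0.466 -0.03   0.324]
308 140 36 [ 0.46  -0.043  0.309] [ 0.466 -0.03   0.33 ]
316 140 36 [ 0.462 -0.047  0.309] [ 0.466 -0.03   0.334]
324 140 36 [ 0.464 -0.049  0.311] [ 0.466 -0.03   0.338]
332 140 35 [ 0.465 -0.051  0.314] [ 0.466 -0.03   0.342]
340 140 31 [ 0.465 -0.052  0.317] [ 0.466 -0.033  0.343]
348 140 28 [ 0.465 -0.052  0.322] [ 0.466 -0.035  0.343]
284 384 23 [ 0.551 -0.034  0.306] [ 0.557 -0.03   0.313]
292 384 28 [ 0.551 -0.037  0.306] [ 0.557 -0.03   0.319]
300 384 36 [ 0.551 -0.04   0.307] [ 0.561 -0.029  0.325]
308 384 36 [ 0.55  -0.043  0.308] [ 0.556 -0.029  0.33 ]
316 384 36 [ 0.551 -0.046  0.31 ] [ 0.554 -0.03   0.334]
324 384 36 [ 0.55  -0.049  0.311] [ 0.553 -0.03   0.339]
332 384 35 [ 0.55  -0.053  0.312] [ 0.551 -0.03   0.342]
340 384 32 [ 0.55  -0.052  0.317] [ 0.551 -0.033  0.343]
348 384 27 [ 0.55  -0.052  0.322] [ 0.551 -0.035  0.344]
```

The wrist depth shows fingertips at z≈0.062, resting on the tape's top, while the state says 0.021. Open in the air they were at 0.305 where 0.266 was expected. So the real tips are about 40 mm higher than reported, and I'll correct for that from here on.

>>> play_rows:
  targets:
    - {"grip":70,"linear":[0,0,1.5],"delta_rot":[0,0,0]}
    - {"grip":70,"linear":[0,0,1.5],"delta_rot":[0,0,0]}
    - {"grip":70,"linear":[0,0,1.5],"delta_rot":[0,0,0]}
    - {"grip":70,"linear":[0,0,1.5],"delta_rot":[0,0,0]}
    - {"grip":70,"linear":[0,0,-1.5],"delta_rot":[0,0,0]}
    - {"grip":70,"linear":[0,0,-4],"delta_rot":[0,0,0]}
    - {"grip":70,"linear":[0,0,-4],"delta_rot":[0,0,0]}
    - {"grip":200,"linear":[0,0,-4],"delta_rot":[0,0,0]}
    - {"grip":200,"linear":[0,0,-4],"delta_rot":[0,0,0]}
    - {"grip":200,"linear":[0,0,-4],"delta_rot":[0,0,0]}
  force: 60

```text
time: 6.0
ee_pos: [0.5159, -0.0581, -0.0175]
tcp_rot: [179.9, -0.0, 80.7]
wrist_force: [0.7, 0.8, 4.9]
opening: 0.0293
grasp_force: 60.3
```

>>> play_rows:
  targets:
    - {"grip":200,"linear":[0,0,0],"delta_rot":[0,0,0]}
    - {"grip":200,"linear":[0,0,0],"delta_rot":[0,0,0]}
    - {"grip":200,"linear":[0,0,0],"delta_rot":[0,0,0]}

```text
time: 6.3
ee_pos: [0.516, -0.0581, -0.0175]
tcp_rot: [179.9, -0.0, 80.7]
wrist_force: [-0.2, 0.6, 5.7]
opening: 0.0294
grasp_force: 60.2
```

>>> play_rows:
  targets:
    - {"grip":200,"linear":[0,0,3],"delta_rot":[0,0,0]}
    - {"grip":200,"linear":[0,1,6],"delta_rot":[0,0,0]}
    - {"grip":200,"linear":[0,4,8],"delta_rot":[0,0,-0.14]}
    - {"grip":200,"linear":[0,8,8],"delta_rot":[0,0,-0.28]}
    - {"grip":200,"linear":[0,12,8],"delta_rot":[0,0,-0.42]}
    - {"grip":200,"linear":[1,15.6,8],"delta_rot":[0,0,-0.56]}
    - {"grip":200,"linear":[4,15.6,8],"delta_rot":[0,0,-0.7]}
    - {"grip":200,"linear":[7,15.6,8],"delta_rot":[0,0,-0.84]}
    - {"grip":200,"linear":[9.95,15.6,8],"delta_rot":[0,0,-0.98]}
    - {"grip":200,"linear":[9.95,15.6,8],"delta_rot":[0,0,-1.12]}

```text
time: 7.3
ee_pos: [0.6168, 0.0981, 0.0598]
tcp_rot: [180.0, 0.0, 16.2]
wrist_force: [-1.4, 0.9, -2.6]
opening: 0.0293
grasp_force: 60.3
```

>>> play_rows:
  targets:
    - {"grip":200,"linear":[0,0,0],"delta_rot":[0,0,-0.14]}
    - {"grip":200,"linear":[0,0,0],"delta_rot":[0,0,-0.25]}
    - {"grip":200,"linear":[0,0,0],"delta_rot":[0,0,-0.25]}
    - {"grip":200,"linear":[0,0,-2],"delta_rot":[0,0,-0.25]}
    - {"grip":200,"linear":[0,0,-2],"delta_rot":[0,0,-0.25]}

```text
time: 7.8
ee_pos: [0.616, 0.0663, 0.0387]
tcp_rot: [-178.6, 0.2, 5.5]
wrist_force: [-1.1, 0.1, -1.7]
opening: 0.029
grasp_force: 60.3
```

Run:
```python
from h import *
p=bot.camera("wrist"); save(p,"w3.png"); w=cloud(p); print(bot.get_obs()["ee_pos"],bot.get_obs()["tcp_rot"])
m=(w[...,2]>.008)&(w[...,2]<.03)&(w[...,1]>.03)&(w[...,0]>.54); q=w[m]
print(cv2.minAreaRect((q[:,:2]*1000).astype(np.float32)), np.percentile(q,[1,99],0))
m=(w[...,2]>.068)&(w[...,2]<.13)&(w[...,1]>.03)&(w[...,0]>.54); q=w[m]; print(np.percentile(q,[1,99],0))
```

```text
[0.61636962 0.06657694 0.03991246] [-178.60363178    0.18175847    5.48555701]
((614.362060546875, 135.53536987304688), (112.75531768798828, 183.51849365234375), 18.126419067382812) [[0.54352159 0.05801403 0.00821061]
 [0.67310647 0.23266756 0.01755754]]
[[0.59801654 0.0327777  0.07006168]
 [0.65072868 0.10247285 0.12947672]]
```

View pics/w3.png

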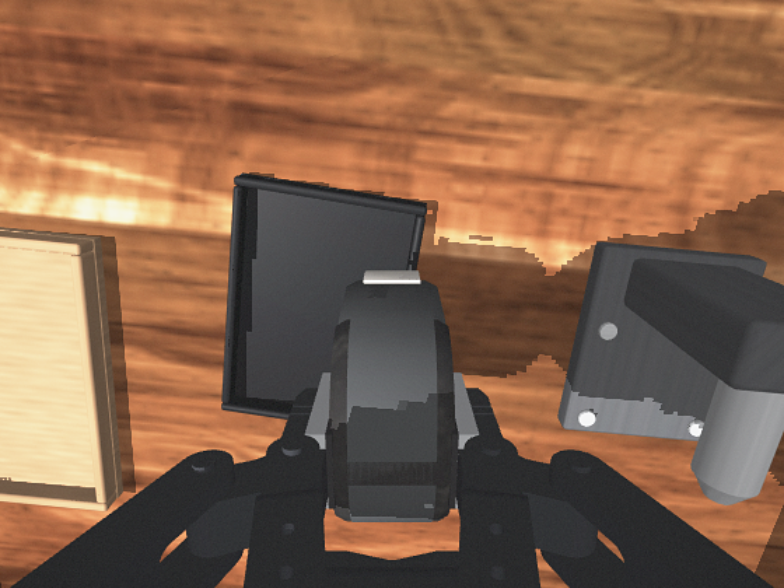

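Joint 6 hit its limit, because yaw runs opposite to q6, so yaw 180 is the good branch. The view shows the tape held at (392,400) with the tidy tray behind it at (320,300). I'll turn the other way while raised.

>>> play_rows:
  targets:
    - {"grip":200,"linear":[0,0,2],"delta_rot":[0,0,0.145]}
    - {"grip":200,"linear":[0,0,2],"delta_rot":[0,0,0.29]}
    - {"grip":200,"linear":[0,0,2],"delta_rot":[0,0,0.435]}
    - {"grip":200,"linear":[0,0,2],"delta_rot":[0,0,0.58]}
    - {"grip":200,"linear":[0,0,2],"delta_rot":[0,0,0.725]}
    - {"grip":200,"linear":[0,0,2],"delta_rot":[0,0,0.87]}
    - {"grip":200,"linear":[0,0,2],"delta_rot":[0,0,1.015]}
    - {"grip":200,"linear":[0,0,2],"delta_rot":[0,0,1.16]}
    - {"grip":200,"linear":[0,0,2],"delta_rot":[0,0,1.305]}
    - {"grip":200,"linear":[0,0,2],"delta_rot":[0,0,1.45]}

```text
time: 8.85
ee_pos: [0.6176, 0.067, 0.062]
tcp_rot: [-178.6, 0.0, 88.9]
wrist_force: [-0.4, -0.3, -2.8]
opening: 0.0292
grasp_force: 60.3
```

>>> play_rows:
  targets:
    - {"grip":200,"linear":[0,0,0],"delta_rot":[0,0,0.145]}
    - {"grip":200,"linear":[0,0,0],"delta_rot":[0,0,0.29]}
    - {"grip":200,"linear":[0,0,0],"delta_rot":[0,0,0.435]}
    - {"grip":200,"linear":[0,0,0],"delta_rot":[0,0,0.58]}
    - {"grip":200,"linear":[0,0,0],"delta_rot":[0,0,0.725]}
    - {"grip":200,"linear":[0,0,0],"delta_rot":[0,0,0.87]}
    - {"grip":200,"linear":[0,0,0],"delta_rot":[0,0,1.015]}
    - {"grip":200,"linear":[0,0,0],"delta_rot":[0,0,1.16]}
    - {"grip":200,"linear":[0,0,0],"delta_rot":[0,0,1.305]}
    - {"grip":200,"linear":[0,0,0],"delta_rot":[0,0,1.45]}

```text
time: 9.85
ee_pos: [0.6176, 0.0671, 0.062]
tcp_rot: [-178.6, 0.1, 172.0]
wrist_force: [-0.2, 0.3, -2.2]
opening: 0.0294
grasp_force: 60.3
```

>>> play_rows:
  targets:
    - {"grip":200,"linear":[0,0,0],"delta_rot":[0,0,0.1]}
    - {"grip":200,"linear":[0,0,0],"delta_rot":[0,0,0.15]}
    - {"grip":200,"linear":[0,0,0],"delta_rot":[0,0,0.15]}
    - {"grip":200,"linear":[0,0,0],"delta_rot":[0,0,0.15]}

```text
time: 10.25
ee_pos: [0.6175, 0.0669, 0.0616]
tcp_rot: [-178.6, 0.1, -179.8]
wrist_force: [-1.0, 0.0, -1.9]
opening: 0.0294
grasp_force: 60.3
```

Run:
```python
from h import *
o=bot.get_obs(); print(o["ee_pos"],o["tcp_rot"],o["q"])
p=bot.camera("wrist"); save(p,"w4.png"); w=cloud(p)
m=(w[...,2]>.006)&(w[...,2]<.025)&(w[...,1]>.03)&(w[...,1]<.16)&(w[...,0]>.54)&(w[...,0]<.7); q=w[m]
print("tray",cv2.minAreaRect((q[:,:2]*1000).astype(np.float32)), np.percentile(q,[.5,99.5],0))
m=(w[...,2]>.03)&(w[...,2]<.128)&(w[...,1]>.03)&(w[...,0]>.54); q=w[m]; print("tape",cv2.minAreaRect((q[:,:2]*1000).astype(np.float32)),np.percentile(q,[1,99],0))
```

```text
[0.61748898 0.06686947 0.06159799] [-1.78604538e+02  7.28901569e-02 -1.79838363e+02] [ 6.90660018 14.21147211  6.03613498 81.91620679 -1.39436275  6.74696518]
tray ((616.6074829101562, 99.78575897216797), (80.20695495605469, 109.9685287475586), 86.42156219482422) [[0.55983323 0.06175599 0.00602395]
 [0.6725437  0.1416319  0.01598488]]
tape ((595.354736328125, 67.20069885253906), (31.95458984375, 57.12044906616211), 0.5130293965339661) [[0.57980976 0.04013567 0.08403799]
 [0.61063426 0.09459039 0.12781581]]
```

View pics/w4.png

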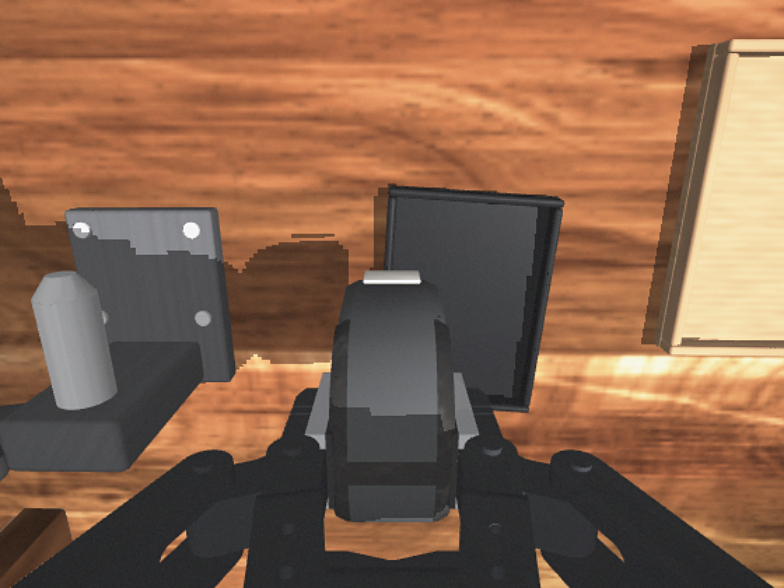

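The view shows the tape at (392,400), short of the tray at (470,300). The arm kept y=0.067 and a 1.4° tilt from the limit, so I'll correct both and lower it.

>>> play_rows:
  targets:
    - {"grip":200,"linear":[0.15,3.3,0],"delta_rot":[0.0244,0,-0.06]}
    - {"grip":200,"linear":[0.15,3.3,-2],"delta_rot":[0.0244,0,-0.06]}
    - {"grip":200,"linear":[0.15,3.3,-4.5],"delta_rot":[0.0244,0,-0.06]}
    - {"grip":200,"linear":[0.15,3.3,-6.5],"delta_rot":[0.0244,0,-0.06]}
    - {"grip":200,"linear":[0.15,3.3,-7.3],"delta_rot":[0.0244,0,-0.06]}
    - {"grip":200,"linear":[0.15,3.3,-7.3],"delta_rot":[0.0244,0,-0.06]}
    - {"grip":100,"linear":[0.15,3.3,-7.3],"delta_rot":[0.0244,0,-0.06]}
    - {"grip":60,"linear":[0.15,3.3,-7.3],"delta_rot":[0.0244,0,-0.06]}
    - {"grip":60,"linear":[0.15,3.3,-7.3],"delta_rot":[0.0244,0,-0.06]}
    - {"grip":60,"linear":[0.15,3.3,-4],"delta_rot":[0.0244,0,-0.06]}

```text
time: 11.3
ee_pos: [0.6163, 0.0992, 0.0172]
tcp_rot: [-179.9, -0.4, 176.8]
wrist_force: [0.4, 0.4, -0.1]
opening: 0.0655
grasp_force: 0.0
```

>>> play_rows:
  targets:
    - {"grip":60,"linear":[0,0,5],"delta_rot":[0,0,0]}
    - {"grip":60,"linear":[0,0,10],"delta_rot":[0,0,0]}
    - {"grip":60,"linear":[-3,0,14],"delta_rot":[0,0,0]}
    - {"grip":60,"linear":[-6,3,16],"delta_rot":[0,0,0.06]}
    - {"grip":60,"linear":[-9,7,16],"delta_rot":[0,0,0.06]}
    - {"grip":60,"linear":[-12,11,16],"delta_rot":[0,0,0.06]}
    - {"grip":60,"linear":[-16,14,16],"delta_rot":[0,0,0.06]}
    - {"grip":60,"linear":[-19,17,16],"delta_rot":[0,0,0.06]}
    - {"grip":60,"linear":[-22.5,21,16],"delta_rot":[0,0,0.06]}
    - {"grip":60,"linear":[-22.5,21,16],"delta_rot":[0,0,0.06]}

```text
time: 12.3
ee_pos: [0.3908, 0.3128, 0.1817]
tcp_rot: [179.9, 0.0, -179.5]
wrist_force: [0.3, -0.9, 0.3]
opening: 0.0654
grasp_force: 0.0
```

>>> play_rows:
  targets:
    - {"grip":60,"linear":[0,0,0],"delta_rot":[0,0,0]}
    - {"grip":60,"linear":[0,0,0],"delta_rot":[0,0,0]}

```text
time: 12.5
ee_pos: [0.3944, 0.3092, 0.1811]
tcp_rot: [-180.0, 0.0, -179.8]
wrist_force: [-0.4, -0.3, 0.2]
opening: 0.065
grasp_force: 0.0
```

Run:
```python
from h import *
o=bot.get_obs(); print(o["ee_pos"],o["tcp_rot"],o["q"])
p=bot.camera("wrist"); save(p,"w5.png"); w=cloud(p)
w2=w.copy(); w2[w[...,2]>.1]=np.nan
blobs(w2,p["color"],0.025,.1)
p=bot.camera("scene"); w=cloud(p)
for d in bot.trace(p,"tape_measure")[:1]: q=w[d["pixels"]]; q=q[~np.isnan(q[:,0])]; print(d["conf"],np.percentile(q,[2,50,98],0).round(3))
```

```text
[0.39438855 0.30921034 0.18111096] [-1.79999416e+02  3.09656294e-02 -1.79779991e+02] [ 3.81098901e+01 -1.97886811e+00  1.66080606e+00  9.36155950e+01
 -1.94782890e-02  3.78898769e+01]
2994 ztop 0.0376 [329.2 399.5] [60.1 36.7] ang 5.8 col [189. 116. 225.]
4115 ztop 0.0394 [386.8 176.9] [90.1 37. ] ang 4.5 col [150. 150. 149.]
2411 ztop 0.0395 [393.5 309.3] [60.3 36. ] ang 11.3 col [245. 245. 245.]
2361 ztop 0.0376 [428.9 410.9] [36.5 60.2] ang 4.6 col [169.  96. 214.]
0.65 [[0.583 0.078 0.001]
 [0.608 0.085 0.034]
 [0.733 0.179 0.064]]
```

View pics/w5.png

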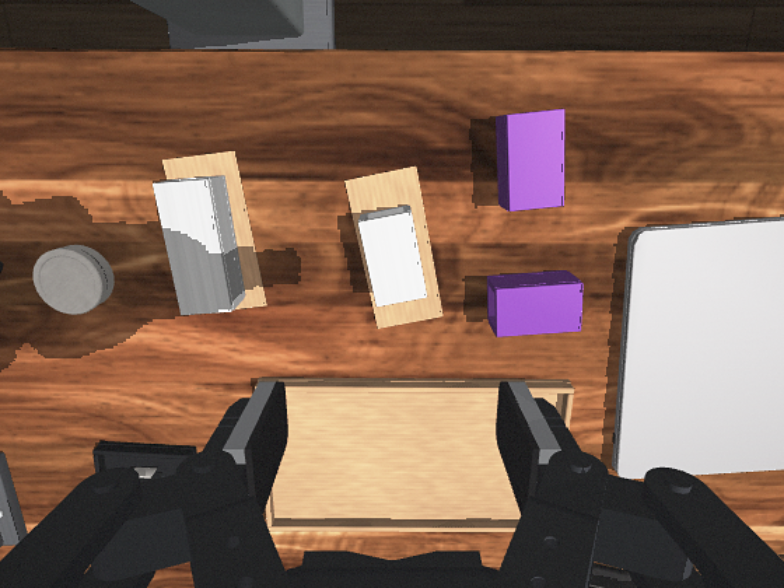

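The view shows sleeve1 at (393,258), rotated about 11°, with the decoys to its right and sleeve3 at (205,245). I'll grasp sleeve1.

>>> play_rows:
  targets:
    - {"grip":60,"linear":[-0.1,0,-5],"delta_rot":[0,0,0.13]}
    - {"grip":60,"linear":[-0.1,0,-10],"delta_rot":[0,0,0.197]}
    - {"grip":60,"linear":[-0.1,0,-14],"delta_rot":[0,0,0.197]}
    - {"grip":60,"linear":[-0.1,0,-18],"delta_rot":[0,0,0.197]}
    - {"grip":60,"linear":[-0.1,0,-21],"delta_rot":[0,0,0.197]}
    - {"grip":60,"linear":[-0.1,0,-21.5],"delta_rot":[0,0,0.197]}
    - {"grip":200,"linear":[-0.1,0,-21.5],"delta_rot":[0,0,0.197]}
    - {"grip":200,"linear":[-0.1,0,-21.5],"delta_rot":[0,0,0.197]}
    - {"grip":200,"linear":[-0.1,0,-21.5],"delta_rot":[0,0,0.197]}
    - {"grip":200,"linear":[-0.1,0,-21.5],"delta_rot":[0,0,0.197]}
  force: 50

```text
time: 13.65
ee_pos: [0.3942, 0.3104, -0.032]
tcp_rot: [179.9, 0.2, -168.5]
wrist_force: [1.1, -1.5, 7.0]
opening: 0.0354
grasp_force: 51.7
```

Run:
```python
from h import *
o=bot.get_obs(); print(o["ee_pos"],o["tcp_rot"],o["opening"],o["grasp_force"],o["wrist_force"])
p=bot.camera("wrist"); w=cloud(p)
m=(abs(w[...,0]-.3935)<.05)&(abs(w[...,1]-.309)<.014)&(w[...,2]<.06)&(w[...,2]>.03); q=w[m]; print("sleeve",np.percentile(q,[1,50,99],0).round(4))
p=bot.camera("scene"); w=cloud(p)
m=(abs(w[...,0]-.617)<.06)&(abs(w[...,1]-.1)<.045)&(w[...,2]>.03)&(w[...,2]<.1); q=w[m]; print("tape",len(q),np.percentile(q,[1,50,99],0).round(3))
```

```text
[ 0.39421838  0.31037218 -0.03200324] [ 179.93311913    0.1878035  -168.48797611] 0.03543387738518244 51.6931226849556 [ 1.13274168 -1.4947705   7.03432399]
sleeve [[0.3612 0.2953 0.0347]
 [0.3887 0.309  0.0386]
 [0.4229 0.3226 0.0399]]
tape 169 [[0.586 0.079 0.031]
 [0.608 0.085 0.049]
 [0.647 0.114 0.065]]
```

>>> play_rows:
  targets:
    - {"grip":200,"linear":[0,0,4],"delta_rot":[0,0,0]}
    - {"grip":200,"linear":[0.5,-1,8],"delta_rot":[0,0,0]}
    - {"grip":200,"linear":[2,-5,10],"delta_rot":[0,0,0]}
    - {"grip":200,"linear":[4,-10,10],"delta_rot":[0,0,-0.1]}
    - {"grip":200,"linear":[6,-14,10],"delta_rot":[0,0,-0.2]}
    - {"grip":200,"linear":[8,-18,10],"delta_rot":[0,0,-0.2]}
    - {"grip":200,"linear":[9,-22,10],"delta_rot":[0,0,-0.2]}
    - {"grip":200,"linear":[10,-26,10],"delta_rot":[0,0,-0.2]}
    - {"grip":200,"linear":[11,-30,10],"delta_rot":[0,0,-0.2]}
    - {"grip":200,"linear":[12,-34,8],"delta_rot":[0,0,-0.2]}

```text
time: 14.75
ee_pos: [0.515, -0.0322, 0.0489]
tcp_rot: [-180.0, 0.3, -179.9]
wrist_force: [1.1, -0.1, -2.3]
opening: 0.0351
grasp_force: 50.8
```

>>> play_rows:
  targets:
    - {"grip":200,"linear":[0.5,-2.4,-1],"delta_rot":[0,0,0]}
    - {"grip":200,"linear":[0.5,-2.4,-3],"delta_rot":[0,0,0]}
    - {"grip":200,"linear":[0.5,-2.4,-3],"delta_rot":[0,0,0]}
    - {"grip":200,"linear":[0.5,-2.4,-3],"delta_rot":[0,0,0]}

```text
time: 15.15
ee_pos: [0.5178, -0.0542, 0.0165]
tcp_rot: [180.0, -0.0, -179.9]
wrist_force: [-0.1, 0.3, -1.4]
opening: 0.0354
grasp_force: 50.8
```

```bash
cat >> h.py <<'E'
def pinlook(n=None):
    "sleeve in hand vs pin, wrist camera"
    o=bot.get_obs(); e=o["ee_pos"]; print("ee",e.round(4),o["tcp_rot"].round(2),"t",o["time"],"open",round(o["opening"],4),"F",o["wrist_force"].round(1))
    p=bot.camera("wrist"); w=cloud(p); c=p["color"]
    if n: save(p,n)
    m=(abs(w[...,0]-e[0])<.07)&(abs(w[...,1]-e[1])<.013)&(w[...,2]>e[2]+.06)&(w[...,2]<e[2]+.085)&(c.min(-1)>90)
    q=w[m]
    if len(q)>50:
        zt=np.median(q[:,2]); t=q[abs(q[:,2]-zt)<.003]
        pl=np.polyfit(t[:,0]-e[0],t[:,2],1)
        print("sleeve top z %.4f"%zt,"x",np.percentile(t[:,0],[.5,99.5]).round(4),"slope deg %.2f"%np.degrees(pl[0]))
        m=(abs(w[...,2]-zt)<.003)&(abs(w[...,0]-e[0])<.06)&(abs(w[...,1]-e[1])<.03); print("sleeve rect",cv2.minAreaRect((w[m][:,:2]*1000).astype(np.float32)))
    m=(w[...,2]>.072)&(w[...,2]<.086)&(w[...,0]>.598)&(w[...,0]<.628)&(abs(w[...,1]+.054)<.02); q=w[m]
    if len(q)>50:
        from scipy.optimize import least_squares
        r=least_squares(lambda a:np.hypot(q[:,1]-a[0],q[:,2]-a[1])-.0105,[-.054,.07],loss="soft_l1",f_scale=.001); print("pin y,z",r.x.round(4))
E
python3 -c "
from h import *
pinlook('w6.png')"
```

```text
ee [ 0.5178 -0.0542  0.0165] [ 180.     -0.   -179.93] t 15.15 open 0.0354 F [-0.1  0.3 -1.4]
sleeve top z 0.0871 x [0.4869 0.5464] slope deg 0.09
sleeve rect ((517.0054321289062, -54.113243103027344), (61.094783782958984, 59.813079833984375), 0.6026294231414795)
```

View pics/w6.png

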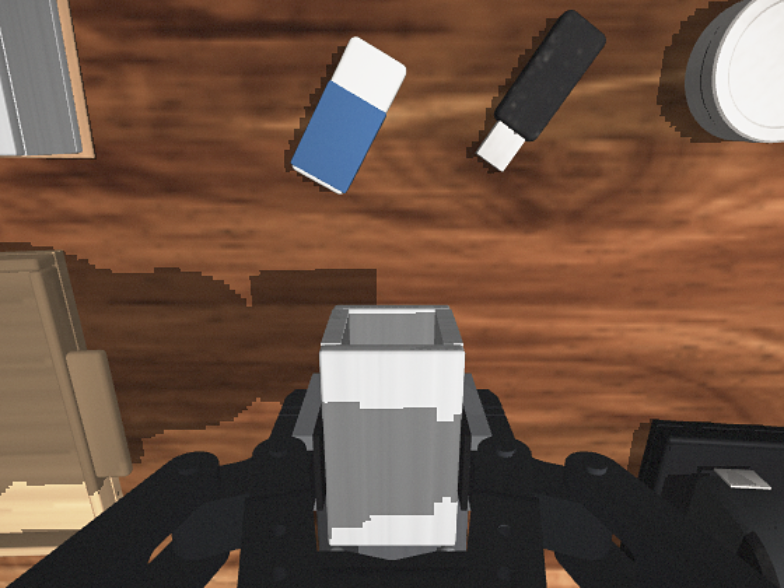

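The sleeve is level in the hand at (392,440) and lined up with the pin within about 1 mm. I'll push it to just past the plug stop and read the force.

>>> play_rows:
  targets:
    - {"grip":200,"linear":[1.5,0,0.1],"delta_rot":[0,0,0]}
    - {"grip":200,"linear":[3,0,0.1],"delta_rot":[0,0,0]}
    - {"grip":200,"linear":[4,0,0.1],"delta_rot":[0,0,0]}
    - {"grip":200,"linear":[5,0,0.1],"delta_rot":[0,0,0]}
    - {"grip":200,"linear":[5.8,0,0.1],"delta_rot":[0,0,0]}
    - {"grip":200,"linear":[6.2,0,0.1],"delta_rot":[0,0,0]}
    - {"grip":200,"linear":[6.5,0,0.1],"delta_rot":[0,0,0]}
    - {"grip":200,"linear":[6.7,0,0.1],"delta_rot":[0,0,0]}

```text
time: 16.0
ee_pos: [0.5848, -0.0544, 0.0168]
tcp_rot: [-180.0, -0.0, -179.9]
wrist_force: [0.3, 0.2, -1.1]
opening: 0.0357
grasp_force: 50.8
```

>>> play_rows:
  targets:
    - {"grip":200,"linear":[0.8,0,0],"delta_rot":[0,0,0]}
    - {"grip":200,"linear":[1.4,0,0],"delta_rot":[0,0,0]}
    - {"grip":200,"linear":[1.8,0,0],"delta_rot":[0,0,0]}
    - {"grip":200,"linear":[2.0,0,0],"delta_rot":[0,0,0]}
    - {"grip":200,"linear":[2.2,0,0],"delta_rot":[0,0,0]}
    - {"grip":200,"linear":[2.2,0,0],"delta_rot":[0,0,0]}
    - {"grip":200,"linear":[2.2,0,0],"delta_rot":[0,0,0]}
    - {"grip":200,"linear":[2.2,0,0],"delta_rot":[0,0,0]}

```text
time: 16.8
ee_pos: [0.6059, -0.0544, 0.0166]
tcp_rot: [-180.0, -0.1, -179.9]
wrist_force: [-5.6, 0.6, 0.2]
opening: 0.0353
grasp_force: 51.0
```

It reached the block with -5.6 N, so sleeve1 passes. Now I'll withdraw it and head to the tab tray.

>>> play_rows:
  targets:
    - {"grip":200,"linear":[-2,0,0],"delta_rot":[0,0,0]}
    - {"grip":200,"linear":[-5,0,0],"delta_rot":[0,0,0]}
    - {"grip":200,"linear":[-9.5,0,0],"delta_rot":[0,0,0]}
    - {"grip":200,"linear":[-10,0,0.5],"delta_rot":[0,0,0]}
    - {"grip":200,"linear":[-10,0,5],"delta_rot":[0,0,0]}
    - {"grip":200,"linear":[-9,-4,8],"delta_rot":[0,0,0]}
    - {"grip":200,"linear":[-7.5,-9,10],"delta_rot":[0,0,0]}
    - {"grip":200,"linear":[-6,-14,10],"delta_rot":[0,0,0]}
    - {"grip":200,"linear":[-5,-19,10],"delta_rot":[0,0,0]}
    - {"grip":200,"linear":[-5,-19,10],"delta_rot":[0,0,0]}

```text
time: 17.8
ee_pos: [0.5577, -0.2491, 0.1165]
tcp_rot: [-179.9, 0.0, 179.9]
wrist_force: [-0.2, 1.0, -2.2]
opening: 0.035
grasp_force: 50.9
```

```bash
cat >> h.py <<'E'
def tray(w,x0,y0):
    m=(w[...,2]>.003)&(w[...,2]<.025)&(abs(w[...,0]-x0)<.1)&(abs(w[...,1]-y0)<.15); g=np.zeros((400,400),np.uint8)
    q=w[m]; g[((q[:,0]-x0+.2)*1000).astype(int),((q[:,1]-y0+.2)*1000).astype(int)]=1
    g=cv2.morphologyEx(g,cv2.MORPH_CLOSE,np.ones((7,7))); g=cv2.morphologyEx(g,cv2.MORPH_OPEN,np.ones((41,41)))
    i=np.argwhere(g)[:, :].astype(np.float32); print("tray",cv2.minAreaRect(i+np.float32([x0*1000-200,y0*1000-200])),i.min(0)+[x0*1000-200,y0*1000-200],i.max(0)+[x0*1000-200,y0*1000-200])
E
python3 - <<'E'
from h import *
p=bot.camera("scene"); w=cloud(p); tray(w,.555,-.315)
p=bot.camera("side"); tray(cloud(p),.555,-.315); tray(cloud(p),.57,.325)
p=bot.camera("wrist"); save(p,"w7.png"); tray(cloud(p),.555,-.315)
m=(abs(w[...,0]-.617)<.06)&(abs(w[...,1]-.1)<.05)&(w[...,2]>.02)&(w[...,2]<.1); q=w[m]; print("tape",len(q),np.percentile(q,[1,50,99],0).round(3))
print(bot.get_obs()["ee_pos"],bot.get_obs()["wrist_force"])
E
```

```text
tray ((568.5, -371.5), (114.99998474121094, 104.99998474121094), 0.0) [ 511. -424.] [ 626. -319.]Traceback (most recent call last):
  File "<stdin>", line 3, in <module>
  File "h.py", line 43, in tray
    i=np.argwhere(g)[:, :].astype(np.float32); print("tray",cv2.minAreaRect(i+np.float32([x0*1000-200,y0*1000-200])),i.min(0)+[x0*1000-200,y0*1000-200],i.max(0)+[x0*1000-200,y0*1000-200])
                                                                                                                     ~~~~~^^^
    return umr_minimum(a, axis, None, out, keepdims, initial, where)
ValueError: zero-size array to reduction operation minimum which has no identity
```

```bash
cat >> h.py <<'E'
def tray(w,x0,y0,lo=.012):
    m=(w[...,2]>lo)&(w[...,2]<.019)&(abs(w[...,0]-x0)<.085)&(abs(w[...,1]-y0)<.15); q=w[m]
    if len(q)>20: print("tray",len(q),cv2.minAreaRect((q[:,:2]*1000).astype(np.float32)),np.percentile(q,[1,99],0).round(3)[:,:2].tolist())
E
python3 - <<'E'
from h import *
for n in("scene0","side0","w1"):
    w=np.load(n+".npz")["w"]; print(n); tray(w,.555,-.315); tray(w,.57,.322)
p=bot.camera("wrist"); save(p,"w7.png"); tray(cloud(p),.555,-.315)
p=bot.camera("scene"); w=cloud(p)
m=(abs(w[...,0]-.617)<.06)&(abs(w[...,1]-.1)<.05)&(w[...,2]>.02)&(w[...,2]<.1); q=w[m]; print("tape",len(q),np.percentile(q,[1,50,99],0).round(3))
print(bot.get_obs()["ee_pos"],bot.get_obs()["wrist_force"])
E
```

```text
scene0
tray 528 ((556.97509765625, -319.3955078125), (143.6170654296875, 295.2962341308594), 2.7881767749786377) [[0.483, -0.45], [0.63, -0.175]]
tray 196 ((571.7741088867188, 322.6253356933594), (253.9805450439453, 146.01307678222656), 89.10053253173828) [[0.499, 0.197], [0.644, 0.449]]
side0
tray 191 ((556.7234497070312, -317.88824462890625), (150.67124938964844, 298.5607604980469), 2.9236507415771484) [[0.48, -0.46], [0.635, -0.17]]
tray 363 ((566.5525512695312, 326.3988037109375), (252.5902557373047, 144.85031127929688), 89.691650390625) [[0.496, 0.202], [0.639, 0.452]]
w1
tray 1864 ((555.4007568359375, -290.282958984375), (140.13121032714844, 239.3209686279297), 2.0723719596862793) [[0.483, -0.397], [0.628, -0.172]]
tray 7994 ((559.6895141601562, -319.40802001953125), (147.87930297851562, 295.8075256347656), 2.3623340129852295) [[0.483, -0.459], [0.63, -0.173]]
tape 214 [[0.586 0.077 0.021]
 [0.608 0.085 0.044]
 [0.648 0.114 0.065]]
[ 0.55682296 -0.24372916  0.116844  ] [-0.04756896  0.44360738 -1.474436  ]
```

View pics/w7.png

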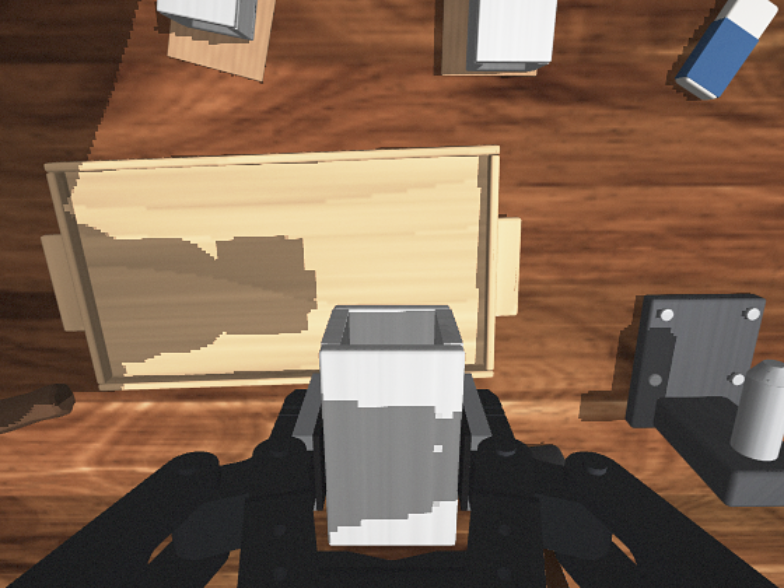

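The view shows the tab tray at (285,270), tilted about 2.5°, with the sleeve above its right part. I'll lower and release at tray y=+70 mm.

>>> play_rows:
  targets:
    - {"grip":200,"linear":[-0.2,-0.45,-4],"delta_rot":[0,0,0.044]}
    - {"grip":200,"linear":[-0.2,-0.45,-8],"delta_rot":[0,0,0.044]}
    - {"grip":200,"linear":[-0.2,-0.45,-12],"delta_rot":[0,0,0.044]}
    - {"grip":200,"linear":[-0.2,-0.45,-14],"delta_rot":[0,0,0.044]}
    - {"grip":200,"linear":[-0.2,-0.45,-14.5],"delta_rot":[0,0,0.044]}
    - {"grip":200,"linear":[-0.2,-0.45,-14.5],"delta_rot":[0,0,0.044]}
    - {"grip":105,"linear":[-0.2,-0.45,-14.5],"delta_rot":[0,0,0.044]}
    - {"grip":105,"linear":[-0.2,-0.45,-14.5],"delta_rot":[0,0,0.044]}
    - {"grip":105,"linear":[-0.2,-0.45,-14.3],"delta_rot":[0,0,0.044]}
    - {"grip":105,"linear":[-0.2,-0.45,-10],"delta_rot":[0,0,0.044]}

```text
time: 19.0
ee_pos: [0.5518, -0.2473, 0.0124]
tcp_rot: [179.8, -0.4, -177.4]
wrist_force: [0.5, -0.1, -0.6]
opening: 0.0504
grasp_force: 0.0
```

>>> play_rows:
  targets:
    - {"grip":60,"linear":[0,0,5],"delta_rot":[0,0,-0.044]}
    - {"grip":60,"linear":[-3,0,10],"delta_rot":[0,0,-0.044]}
    - {"grip":60,"linear":[-6,-3,15],"delta_rot":[0,0,-0.044]}
    - {"grip":60,"linear":[-10,-5,16],"delta_rot":[0,0,-0.044]}
    - {"grip":60,"linear":[-14,-8,16],"delta_rot":[0,0,-0.044]}
    - {"grip":60,"linear":[-16.5,-8,16],"delta_rot":[0,0,-0.044]}
    - {"grip":60,"linear":[-16.5,-8,16],"delta_rot":[0,0,-0.044]}
    - {"grip":60,"linear":[-16.5,-8,16],"delta_rot":[0,0,-0.044]}

```text
time: 19.8
ee_pos: [0.3896, -0.3293, 0.1777]
tcp_rot: [-179.9, 0.1, 180.0]
wrist_force: [0.5, -0.3, 0.4]
opening: 0.0658
grasp_force: 0.0
```

```bash
cat >> h.py <<'E'
def look():
    o=bot.get_obs(); print("ee",o["ee_pos"].round(4),o["tcp_rot"].round(1),"t",o["time"])
    p=bot.camera("wrist"); w=cloud(p); w[w[...,2]>.1]=np.nan; blobs(w,p["color"],.028,.07,minpx=200); return p,w
E
python3 -c "
from h import *
p,w=look(); tray(w,.557,-.318)
p=bot.camera('scene'); w=cloud(p); blobs(w,p['color'],.03,.06,minpx=60)"
```

```text
ee [ 0.3896 -0.3293  0.1777] [-1.799e+02  1.000e-01  1.800e+02] t 19.8
4701 ztop 0.0396 [ 391.  -188.9] [ 36.8 105.5] ang 89.4 col [243. 243. 242.]
3069 ztop 0.0396 [ 388.3 -331.1] [36.  75.1] ang 79.1 col [239. 239. 238.]
1178 ztop 0.0426 [ 554.2 -250.2] [60.7 31.9] ang 2.7 col [234. 234. 234.]
tray 2880 ((555.510986328125, -303.7530212402344), (142.2896270751953, 263.2906188964844), 2.0172555446624756) [[0.482, -0.433], [0.628, -0.174]]
154 ztop 0.0583 [ 797.3 1258.5] [185.4  21.9] ang 2.0 col [196. 195. 186.]
63 ztop 0.0540 [ 830.1 1111.7] [17.4 61.8] ang 16.3 col [207. 203. 191.]
535 ztop 0.0573 [ 273.5 1257.6] [372.8  34.4] ang 1.2 col [196. 194. 186.]
409 ztop 0.0489 [719.3 609.8] [361.  116.3] ang 65.3 col [119.  86.  70.]
78 ztop 0.0575 [803.2 637.7] [24.6 38.4] ang 51.4 col [76.5 72.  67. ]
74 ztop 0.0524 [1013.6 -297.3] [ 7.4 34.9] ang 5.5 col [207.  203.5 193.5]
80 ztop 0.0377 [431.7 409.1] [39.5 61.6] ang 4.4 col [199.  92. 238.]
131 ztop 0.0565 [611.6  86.8] [23.8 55.6] ang 52.1 col [84. 73. 67.]
96 ztop 0.0543 [ 798.5 -160.1] [82.4  4.2] ang 0.1 col [109.5  70.   37. ]
65 ztop 0.0580 [1012.7 -421.9] [31.4  9.7] ang 82.1 col [212. 208. 198.]
951 ztop 0.0580 [ 876.3 -454.7] [191.4 154.7] ang 44.3 col [147. 110.  87.]
83 ztop 0.0563 [640.6 -71.3] [15.8 27.9] ang 41.3 col [90. 82. 78.]
777 ztop 0.0569 [1011.8 -627.6] [ 14.6 255.8] ang 1.1 col [211. 209. 200.]
85 ztop 0.0455 [ 692.9 -162.4] [24.7 56.9] ang 4.2 col [113. 102.  91.]
174 ztop 0.0391 [387.6 174. ] [90.9 39. ] ang 4.7 col [254. 255. 254.]
166 ztop 0.0424 [ 555.7 -249. ] [64.9 38.9] ang 5.8 col [254. 255. 254.]
318 ztop 0.0393 [ 393.1 -190.8] [ 39.2 108.7] ang 88.8 col [254. 254. 254.]
298 ztop 0.0395 [ 388.6 -332.4] [38.2 78.2] ang 77.8 col [254. 254. 254.]
825 ztop 0.0563 [-14.  -45.5] [ 60.2 144.4] ang 70.4 col [201. 198. 178.]
```

Sleeve1 lies flat in the tab tray. Next is the 75 mm sleeve at (0.388,-0.331), yaw -10.9°.

>>> play_rows:
  targets:
    - {"grip":60,"linear":[-0.13,-0.18,-5],"delta_rot":[0,0,-0.1]}
    - {"grip":60,"linear":[-0.13,-0.18,-10],"delta_rot":[0,0,-0.19]}
    - {"grip":60,"linear":[-0.13,-0.18,-14],"delta_rot":[0,0,-0.19]}
    - {"grip":60,"linear":[-0.13,-0.18,-18],"delta_rot":[0,0,-0.19]}
    - {"grip":60,"linear":[-0.13,-0.18,-20.6],"delta_rot":[0,0,-0.19]}
    - {"grip":60,"linear":[-0.13,-0.18,-21],"delta_rot":[0,0,-0.19]}
    - {"grip":200,"linear":[-0.13,-0.18,-21],"delta_rot":[0,0,-0.19]}
    - {"grip":200,"linear":[-0.13,-0.18,-21],"delta_rot":[0,0,-0.19]}
    - {"grip":200,"linear":[-0.13,-0.18,-21],"delta_rot":[0,0,-0.19]}
    - {"grip":200,"linear":[-0.13,-0.18,-21],"delta_rot":[0,0,-0.19]}

```text
time: 20.9
ee_pos: [0.3898, -0.3315, -0.0312]
tcp_rot: [-179.9, 0.2, 169.2]
wrist_force: [1.7, 0.7, 6.4]
opening: 0.0355
grasp_force: 51.8
```

>>> play_rows:
  targets:
    - {"grip":200,"linear":[0,0,4],"delta_rot":[0,0,0]}
    - {"grip":200,"linear":[0.5,1,8],"delta_rot":[0,0,0]}
    - {"grip":200,"linear":[2,4,11],"delta_rot":[0,0,0.1]}
    - {"grip":200,"linear":[3,8,11],"delta_rot":[0,0,0.19]}
    - {"grip":200,"linear":[4,12,11],"delta_rot":[0,0,0.19]}
    - {"grip":200,"linear":[6,16,11],"delta_rot":[0,0,0.19]}
    - {"grip":200,"linear":[8,20,11],"delta_rot":[0,0,0.19]}
    - {"grip":200,"linear":[10,24,10],"delta_rot":[0,0,0.19]}
    - {"grip":200,"linear":[12,27.5,7],"delta_rot":[0,0,0.19]}
    - {"grip":200,"linear":[12,27.7,5.1],"delta_rot":[0,0,0.19]}

```text
time: 21.9
ee_pos: [0.51, -0.0502, 0.0169]
tcp_rot: [180.0, 0.1, -179.7]
wrist_force: [-1.8, -0.3, -2.2]
opening: 0.0352
grasp_force: 50.9
```

>>> play_rows:
  targets:
    - {"grip":200,"linear":[0,0,0],"delta_rot":[0,0,0]}
    - {"grip":200,"linear":[0,0,0],"delta_rot":[0,0,0]}

```text
time: 22.1
ee_pos: [0.5084, -0.054, 0.0185]
tcp_rot: [-180.0, -0.0, -179.9]
wrist_force: [0.1, -0.8, -1.3]
opening: 0.035
grasp_force: 50.9
```

```bash
python3 -c "
from h import *
pinlook()"
```

```text
ee [ 0.5084 -0.054   0.0185] [-1.7999e+02 -1.0000e-02 -1.7994e+02] t 22.1 open 0.035 F [ 0.1 -0.8 -1.3]
sleeve top z 0.0884 x [0.4691 0.5414] slope deg 0.06
sleeve rect ((504.8238220214844, -55.229000091552734), (56.8804931640625, 78.96376037597656), 71.332763671875)
```

>>> play_rows:
  targets:
    - {"grip":200,"linear":[1.5,0,0],"delta_rot":[0,0,0]}
    - {"grip":200,"linear":[3,0,0],"delta_rot":[0,0,0]}
    - {"grip":200,"linear":[4,0,0],"delta_rot":[0,0,0]}
    - {"grip":200,"linear":[5,0,0],"delta_rot":[0,0,0]}
    - {"grip":200,"linear":[6,0,0],"delta_rot":[0,0,0]}
    - {"grip":200,"linear":[6.4,0,0],"delta_rot":[0,0,0]}
    - {"grip":200,"linear":[6.7,0,0],"delta_rot":[0,0,0]}
    - {"grip":200,"linear":[7.0,0,0],"delta_rot":[0,0,0]}
    - {"grip":200,"linear":[7.2,0,0],"delta_rot":[0,0,0]}

```text
time: 23.05
ee_pos: [0.5743, -0.0538, 0.0176]
tcp_rot: [-180.0, -0.7, -180.0]
wrist_force: [-38.5, -0.7, 19.3]
opening: 0.0353
grasp_force: 53.4
```

It stopped at the 25 mm plug with -38 N, so sleeve2 fails and goes to the plain tray. I'll ease off, hold, then withdraw.

>>> play_rows:
  targets:
    - {"grip":200,"linear":[-0.5,0,0],"delta_rot":[0,0,0]}
    - {"grip":200,"linear":[-0.5,0,0],"delta_rot":[0,0,0]}
    - {"grip":200,"linear":[-0.5,0,0],"delta_rot":[0,0,0]}
    - {"grip":200,"linear":[-0.5,0,0],"delta_rot":[0,0,0]}

```text
time: 23.45
ee_pos: [0.5745, -0.0537, 0.0178]
tcp_rot: [-180.0, -0.1, -179.9]
wrist_force: [-7.4, -0.7, 1.3]
opening: 0.0355
grasp_force: 51.2
```

>>> play_rows:
  targets:
    - {"grip":200,"linear":[-2,0,0],"delta_rot":[0,0,0]}
    - {"grip":200,"linear":[-6,0,0],"delta_rot":[0,0,0]}
    - {"grip":200,"linear":[-8,0,2],"delta_rot":[0,0,0]}
    - {"grip":200,"linear":[-8,0,6],"delta_rot":[0,0,0]}
    - {"grip":200,"linear":[-8,3,10],"delta_rot":[0,0,0]}
    - {"grip":200,"linear":[-8,8,10],"delta_rot":[0,0,0]}
    - {"grip":200,"linear":[-8,13,10],"delta_rot":[0,0,0]}
    - {"grip":200,"linear":[-8,18,10],"delta_rot":[0,0,0]}
    - {"grip":200,"linear":[-8,23,10],"delta_rot":[0,0,0]}
    - {"grip":200,"linear":[-7,28,10],"delta_rot":[0,0,0]}

```text
time: 24.45
ee_pos: [0.505, 0.2277, 0.1186]
tcp_rot: [180.0, 0.1, -179.9]
wrist_force: [2.6, 0.1, -2.2]
opening: 0.0353
grasp_force: 51.1
```

>>> play_rows:
  targets:
    - {"grip":200,"linear":[2,4,0],"delta_rot":[0,0,0]}
    - {"grip":200,"linear":[4,8,0],"delta_rot":[0,0,0]}
    - {"grip":200,"linear":[6,12,0],"delta_rot":[0,0,0]}
    - {"grip":200,"linear":[6.6,16.3,0],"delta_rot":[0,0,0]}
    - {"grip":200,"linear":[6.6,16.3,0],"delta_rot":[0,0,0]}
    - {"grip":200,"linear":[6.6,16.3,0],"delta_rot":[0,0,0]}

```text
time: 25.05
ee_pos: [0.5712, 0.3893, 0.1167]
tcp_rot: [-180.0, -0.1, -179.8]
wrist_force: [-0.8, -0.6, -0.8]
opening: 0.0352
grasp_force: 51.1
```

Run:
```python
from h import *
o=bot.get_obs(); print(o["ee_pos"],o["tcp_rot"],o["q"].round(1),o["opening"])
p=bot.camera("wrist"); save(p,"w8.png"); w=cloud(p); tray(w,.569,.3245)
w[w[...,2]>.09]=np.nan; blobs(w,p["color"],.03,.07)
```

```text
[0.57121623 0.3893315  0.1167141 ] [-1.79953048e+02 -5.11182666e-02 -1.79843562e+02] [34.3 24.4 25.  90.7 -0.  34.1] 0.03524509528415841
tray 5744 ((569.9180297851562, 326.2160949707031), (250.7752227783203, 140.20448303222656), 89.8780746459961) [[0.5, 0.202], [0.639, 0.451]]
2698 ztop 0.0374 [438.5 411.6] [18.5 60.2] ang 3.3 col [178. 106. 218.]
4102 ztop 0.0463 [715.3 607.4] [68.4 53.2] ang 11.4 col [144. 106.  81.]
```

View pics/w8.png

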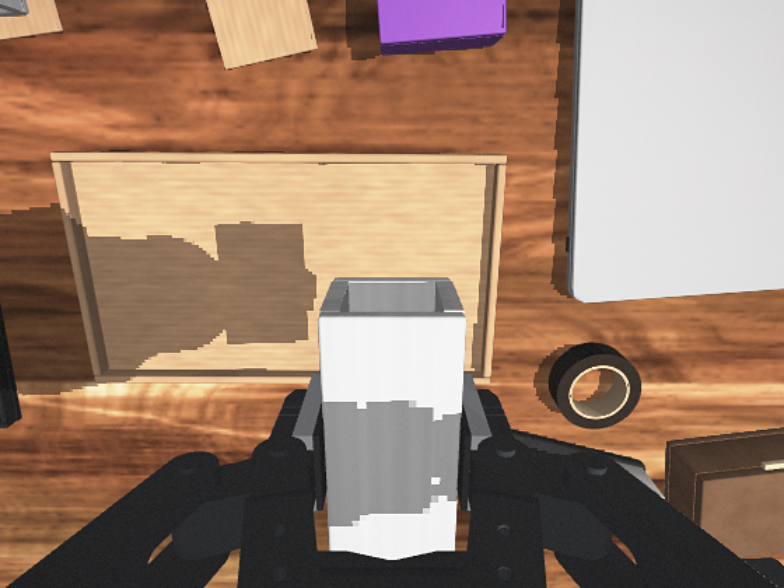

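The view shows the sleeve above the right part of the plain tray (285,270), clear of the rims. I'll lower, release and go on to sleeve3.

>>> play_rows:
  targets:
    - {"grip":200,"linear":[0,0,-4],"delta_rot":[0,0,0]}
    - {"grip":200,"linear":[0,0,-8],"delta_rot":[0,0,0]}
    - {"grip":200,"linear":[0,0,-12],"delta_rot":[0,0,0]}
    - {"grip":200,"linear":[0,0,-14],"delta_rot":[0,0,0]}
    - {"grip":200,"linear":[0,0,-14.5],"delta_rot":[0,0,0]}
    - {"grip":200,"linear":[0,0,-14.5],"delta_rot":[0,0,0]}
    - {"grip":105,"linear":[0,0,-14.5],"delta_rot":[0,0,0]}
    - {"grip":105,"linear":[0,0,-14.5],"delta_rot":[0,0,0]}
    - {"grip":105,"linear":[0,0,-14.3],"delta_rot":[0,0,0]}
    - {"grip":105,"linear":[0,0,-10],"delta_rot":[0,0,0]}

```text
time: 26.1
ee_pos: [0.5687, 0.3864, 0.0128]
tcp_rot: [-179.7, -0.4, -179.9]
wrist_force: [0.5, 0.7, -0.5]
opening: 0.0503
grasp_force: 0.0
```

>>> play_rows:
  targets:
    - {"grip":60,"linear":[0,0,5],"delta_rot":[0,0,0]}
    - {"grip":60,"linear":[-2,-2,10],"delta_rot":[0,0,0]}
    - {"grip":60,"linear":[-5,-6,15],"delta_rot":[0,0,0]}
    - {"grip":60,"linear":[-8,-10,16],"delta_rot":[0,0,0]}
    - {"grip":60,"linear":[-11,-14,16],"delta_rot":[0,0,0]}
    - {"grip":60,"linear":[-15,-17,16],"delta_rot":[0,0,0]}
    - {"grip":60,"linear":[-18.4,-21.2,16],"delta_rot":[0,0,0]}
    - {"grip":60,"linear":[-18.4,-21.2,16],"delta_rot":[0,0,0]}
    - {"grip":60,"linear":[-18.4,-21.2,16],"delta_rot":[0,0,0]}

```text
time: 27.0
ee_pos: [0.3859, 0.1746, 0.1798]
tcp_rot: [179.9, 0.2, 180.0]
wrist_force: [1.9, -0.1, -0.1]
opening: 0.0652
grasp_force: 0.0
```

```bash
python3 -c "
from h import *
p,w=look()
p=bot.camera('side'); w=cloud(p); w[abs(w[...,1])>.5]=np.nan; w[(w[...,0]<.25)|(w[...,0]>.68)]=np.nan; blobs(w,p['color'],.03,.07,minpx=60)"
```

```text
ee [0.3859 0.1746 0.1798] [179.9   0.2 180. ] t 27.0
3168 ztop 0.0376 [329.3 399.2] [60.6 37.6] ang 5.3 col [209. 127. 237.]
3621 ztop 0.0395 [386.8 176.4] [90.2 36.1] ang 4.4 col [247. 247. 247.]
2376 ztop 0.0377 [429.  410.7] [36.9 61.1] ang 5.0 col [191. 109. 229.]
731 ztop 0.0424 [546.6 385.9] [37.1 29.7] ang 89.9 col [246. 246. 246.]
1343 ztop 0.0631 [604.5 100.8] [26.5 28.8] ang 20.5 col [80. 82. 83.]
87 ztop 0.0419 [ 551.7 -246.6] [58.9 45. ] ang 1.7 col [234. 233. 234.]
119 ztop 0.0672 [621.  -42.1] [68.1 14.5] ang 21.2 col [77. 78. 82.]
164 ztop 0.0389 [ 389.4 -187.2] [ 39.7 105.4] ang 89.1 col [110.  113.  116.5]
197 ztop 0.0618 [611.   99.5] [31.  38.9] ang 87.1 col [65. 67. 68.]
246 ztop 0.0391 [385.4 177.3] [91.8 39.9] ang 4.7 col [231. 232. 234.]
248 ztop 0.0413 [568.4 386.7] [77.6 37.1] ang 0.0 col [232. 233. 234.]
225 ztop 0.0368 [427.2 411.6] [38.8 64.6] ang 4.8 col [139.  74. 185.]
255 ztop 0.0367 [327.7 400.3] [61.4 40.4] ang 6.8 col [139.  75. 185.]
```

>>> play_rows:
  targets:
    - {"grip":60,"linear":[0.1,0.18,-5],"delta_rot":[0,0,0.077]}
    - {"grip":60,"linear":[0.1,0.18,-10],"delta_rot":[0,0,0.077]}
    - {"grip":60,"linear":[0.1,0.18,-14],"delta_rot":[0,0,0.077]}
    - {"grip":60,"linear":[0.1,0.18,-18],"delta_rot":[0,0,0.077]}
    - {"grip":60,"linear":[0.1,0.18,-20.8],"delta_rot":[0,0,0.077]}
    - {"grip":60,"linear":[0.1,0.18,-21.2],"delta_rot":[0,0,0.077]}
    - {"grip":200,"linear":[0.1,0.18,-21.2],"delta_rot":[0,0,0.077]}
    - {"grip":200,"linear":[0.1,0.18,-21.2],"delta_rot":[0,0,0.077]}
    - {"grip":200,"linear":[0.1,0.18,-21.2],"delta_rot":[0,0,0.077]}
    - {"grip":200,"linear":[0.1,0.18,-21.2],"delta_rot":[0,0,0.077]}

```text
time: 28.1
ee_pos: [0.3898, 0.1789, -0.0322]
tcp_rot: [179.9, 0.2, -175.5]
wrist_force: [0.4, 0.5, 5.6]
opening: 0.0349
grasp_force: 51.8
```

>>> play_rows:
  targets:
    - {"grip":200,"linear":[0,0,4],"delta_rot":[0,0,0]}
    - {"grip":200,"linear":[0.5,-1,8],"delta_rot":[0,0,0]}
    - {"grip":200,"linear":[2,-5,11],"delta_rot":[0,0,-0.077]}
    - {"grip":200,"linear":[4,-9,11],"delta_rot":[0,0,-0.077]}
    - {"grip":200,"linear":[6,-13,11],"delta_rot":[0,0,-0.077]}
    - {"grip":200,"linear":[8,-17,11],"delta_rot":[0,0,-0.077]}
    - {"grip":200,"linear":[10,-21,10],"delta_rot":[0,0,-0.077]}
    - {"grip":200,"linear":[11.3,-23,8],"delta_rot":[0,0,-0.077]}
    - {"grip":200,"linear":[11.3,-23,5.05],"delta_rot":[0,0,-0.077]}
    - {"grip":200,"linear":[11.3,-23,5.05],"delta_rot":[0,0,-0.077]}

```text
time: 29.1
ee_pos: [0.4992, -0.0524, 0.0133]
tcp_rot: [180.0, -0.3, 180.0]
wrist_force: [-1.2, -0.0, -1.7]
opening: 0.0358
grasp_force: 50.8
```

>>> play_rows:
  targets:
    - {"grip":200,"linear":[0,0,0],"delta_rot":[0,0,0]}
    - {"grip":200,"linear":[0,0,0],"delta_rot":[0,0,0]}

```text
time: 29.3
ee_pos: [0.5021, -0.0515, 0.0183]
tcp_rot: [-180.0, 0.1, -179.9]
wrist_force: [1.0, -0.7, -0.9]
opening: 0.0355
grasp_force: 50.8
```

```bash
python3 -c "
from h import *
pinlook()"
```

```text
ee [ 0.5021 -0.0515  0.0183] [-1.7999e+02  1.3000e-01 -1.7989e+02] t 29.3 open 0.0355 F [ 1.  -0.7 -0.9]
sleeve top z 0.0891 x [0.454 0.534] slope deg 0.10
sleeve rect ((494.5642395019531, -51.51392364501953), (81.96607971191406, 59.92311096191406), 0.856441080570221)
```

>>> play_rows:
  targets:
    - {"grip":200,"linear":[1.0,-0.27,-0.05],"delta_rot":[0,0,0]}
    - {"grip":200,"linear":[2.5,-0.27,-0.05],"delta_rot":[0,0,0]}
    - {"grip":200,"linear":[4,-0.27,-0.05],"delta_rot":[0,0,0]}
    - {"grip":200,"linear":[5,-0.27,-0.05],"delta_rot":[0,0,0]}
    - {"grip":200,"linear":[6,-0.27,-0.05],"delta_rot":[0,0,0]}
    - {"grip":200,"linear":[6.4,-0.27,-0.05],"delta_rot":[0,0,0]}
    - {"grip":200,"linear":[6.7,-0.27,-0.05],"delta_rot":[0,0,0]}
    - {"grip":200,"linear":[6.9,-0.27,-0.05],"delta_rot":[0,0,0]}
    - {"grip":200,"linear":[7.1,-0.27,-0.05],"delta_rot":[0,0,0]}

```text
time: 30.25
ee_pos: [0.5682, -0.0545, 0.0157]
tcp_rot: [180.0, -0.4, -179.9]
wrist_force: [-26.9, 0.5, 14.1]
opening: 0.0352
grasp_force: 52.5
```

Stopped at 25 mm again, so sleeve3 fails. I'll hold, then take it to the plain tray's middle slot.

>>> play_rows:
  targets:
    - {"grip":200,"linear":[-0.4,0,0],"delta_rot":[0,0,0]}
    - {"grip":200,"linear":[-0.4,0,0],"delta_rot":[0,0,0]}
    - {"grip":200,"linear":[-0.4,0,0],"delta_rot":[0,0,0]}
    - {"grip":200,"linear":[-0.4,0,0],"delta_rot":[0,0,0]}

```text
time: 30.65
ee_pos: [0.5683, -0.0546, 0.016]
tcp_rot: [-180.0, 0.0, -179.9]
wrist_force: [-1.3, -0.6, 0.5]
opening: 0.0354
grasp_force: 50.9
```

>>> play_rows:
  targets:
    - {"grip":200,"linear":[-2,0,0],"delta_rot":[0,0,0]}
    - {"grip":200,"linear":[-6,0,0],"delta_rot":[0,0,0]}
    - {"grip":200,"linear":[-8,0,2],"delta_rot":[0,0,0]}
    - {"grip":200,"linear":[-8,0,6],"delta_rot":[0,0,0]}
    - {"grip":200,"linear":[-8,3,10],"delta_rot":[0,0,0]}
    - {"grip":200,"linear":[-8,8,10],"delta_rot":[0,0,0]}
    - {"grip":200,"linear":[-8,13,10],"delta_rot":[0,0,0]}
    - {"grip":200,"linear":[-8,18,10],"delta_rot":[0,0,0]}
    - {"grip":200,"linear":[-7,23,10],"delta_rot":[0,0,0]}
    - {"grip":200,"linear":[-5,27,10],"delta_rot":[0,0,0]}

```text
time: 31.65
ee_pos: [0.518, 0.2183, 0.1166]
tcp_rot: [180.0, 0.1, -179.9]
wrist_force: [1.9, -0.9, -1.1]
opening: 0.0357
grasp_force: 50.9
```

>>> play_rows:
  targets:
    - {"grip":200,"linear":[3,4,0],"delta_rot":[0,0,0]}
    - {"grip":200,"linear":[5.3,8,0],"delta_rot":[0,0,0]}
    - {"grip":200,"linear":[5.3,10.6,0],"delta_rot":[0,0,0]}
    - {"grip":200,"linear":[5.3,10.6,0],"delta_rot":[0,0,0]}
    - {"grip":200,"linear":[5.3,10.6,-4],"delta_rot":[0,0,0]}
    - {"grip":200,"linear":[5.3,10.6,-4],"delta_rot":[0,0,0]}
    - {"grip":200,"linear":[5.3,10.6,-4],"delta_rot":[0,0,0]}

```text
time: 32.35
ee_pos: [0.5708, 0.3205, 0.0759]
tcp_rot: [-179.9, -0.1, -180.0]
wrist_force: [1.1, -0.1, 0.2]
opening: 0.0354
grasp_force: 50.7
```

```bash
python3 -c "
from h import *
pinlook()"
```

```text
ee [0.5708 0.3205 0.0759] [-1.7995e+02 -8.0000e-02 -1.7996e+02] t 32.35 open 0.0354 F [ 1.1 -0.1  0.2]
sleeve top z 0.1468 x [0.5229 0.6029] slope deg -0.08
sleeve rect ((562.7409057617188, 320.62347412109375), (57.70271301269531, 85.67037963867188), 74.30674743652344)
```

>>> play_rows:
  targets:
    - {"grip":200,"linear":[0,0,-4],"delta_rot":[0,0,0]}
    - {"grip":200,"linear":[0,0,-8],"delta_rot":[0,0,0]}
    - {"grip":200,"linear":[0,0,-10],"delta_rot":[0,0,0]}
    - {"grip":200,"linear":[0,0,-10.4],"delta_rot":[0,0,0]}
    - {"grip":200,"linear":[0,0,-10.4],"delta_rot":[0,0,0]}
    - {"grip":105,"linear":[0,0,-10.4],"delta_rot":[0,0,0]}
    - {"grip":105,"linear":[0,0,-10.4],"delta_rot":[0,0,0]}
    - {"grip":105,"linear":[0,0,-10.2],"delta_rot":[0,0,0]}
    - {"grip":105,"linear":[0,0,-6],"delta_rot":[0,0,0]}
    - {"grip":60,"linear":[0,0,-1],"delta_rot":[0,0,0]}

```text
time: 33.4
ee_pos: [0.5701, 0.3207, 0.0655]
tcp_rot: [-179.9, -0.2, -179.9]
wrist_force: [1.5, -0.7, 1.0]
opening: 0.0633
grasp_force: 0.0
```

>>> play_rows:
  targets:
    - {"grip":60,"linear":[-1,-2,5],"delta_rot":[0,0,0]}
    - {"grip":60,"linear":[-4,-5,9],"delta_rot":[0,0,0]}
    - {"grip":60,"linear":[-8,-8,11],"delta_rot":[0,0,0]}
    - {"grip":60,"linear":[-10,-12,11],"delta_rot":[0,0,0]}
    - {"grip":60,"linear":[-12,-16,11],"delta_rot":[0,0,0]}
    - {"grip":60,"linear":[-13,-20,11],"delta_rot":[0,0,0]}
    - {"grip":60,"linear":[-14,-24,11],"delta_rot":[0,0,0]}
    - {"grip":60,"linear":[-15,-28,11],"delta_rot":[0,0,0]}
    - {"grip":60,"linear":[-16,-32,11],"delta_rot":[0,0,0]}
    - {"grip":60,"linear":[-17,-36,11],"delta_rot":[0,0,0]}

```text
time: 34.4
ee_pos: [0.4008, -0.04, 0.1769]
tcp_rot: [-180.0, 0.1, -179.9]
wrist_force: [1.7, 0.0, 0.9]
opening: 0.0651
grasp_force: 0.0
```

>>> play_rows:
  targets:
    - {"grip":60,"linear":[-0.5,-4.5,0],"delta_rot":[0,0,0]}
    - {"grip":60,"linear":[-1,-9,0],"delta_rot":[0,0,0]}
    - {"grip":60,"linear":[-1,-13,0],"delta_rot":[0,0,0]}
    - {"grip":60,"linear":[-1,-15,0],"delta_rot":[0,0,0]}
    - {"grip":60,"linear":[-1,-15,0],"delta_rot":[0,0,0]}
    - {"grip":60,"linear":[-1,-15,0],"delta_rot":[0,0,0]}

```text
time: 35.0
ee_pos: [0.3913, -0.1887, 0.1764]
tcp_rot: [-180.0, 0.0, 180.0]
wrist_force: [-0.4, -0.3, 0.5]
opening: 0.0656
grasp_force: 0.0
```

```bash
python3 -c "
from h import *
p,w=look()
p=bot.camera('side'); w=cloud(p); w[abs(w[...,1])>.5]=np.nan; w[(w[...,0]<.25)|(w[...,0]>.68)]=np.nan; blobs(w,p['color'],.03,.07,minpx=60)"
```

```text
ee [ 0.3913 -0.1887  0.1764] [-180.    0.  180.] t 35.0
4313 ztop 0.0396 [ 391.  -188.6] [ 36.1 105.2] ang 89.6 col [239. 239. 239.]
1815 ztop 0.0425 [ 554.  -247.9] [61.1 36.4] ang 2.6 col [236. 236. 236.]
985 ztop 0.0599 [597.5  98.7] [26.1 16.8] ang 51.5 col [56. 57. 58.]
90 ztop 0.0416 [ 551.1 -247.2] [62.3 40.1] ang 0.6 col [231.  231.  232.5]
127 ztop 0.0676 [618.1 -45. ] [74.5 20.3] ang 16.8 col [76. 78. 82.]
158 ztop 0.0393 [ 389.4 -185.8] [ 43.6 105.7] ang 89.4 col [234. 235. 236.]
195 ztop 0.0623 [614.6 100.9] [38.  31.6] ang 0.8 col [66. 67. 69.]
268 ztop 0.0415 [567.2 321.8] [91.2 38.5] ang 0.3 col [231. 232. 233.]
247 ztop 0.0417 [568.6 386.9] [39.2 77.3] ang 89.9 col [233. 233. 234.]
223 ztop 0.0365 [426.7 411.4] [37.8 60.6] ang 4.7 col [139.  75. 186.]
259 ztop 0.0368 [327.8 398.9] [60.9 39.5] ang 7.1 col [139.  75. 185.]
```

All placed so far are flat. Now the 105 mm sleeve.

>>> play_rows:
  targets:
    - {"grip":60,"linear":[0,0,-5],"delta_rot":[0,0,0]}
    - {"grip":60,"linear":[0,0,-10],"delta_rot":[0,0,0]}
    - {"grip":60,"linear":[0,0,-14],"delta_rot":[0,0,0]}
    - {"grip":60,"linear":[0,0,-18],"delta_rot":[0,0,0]}
    - {"grip":60,"linear":[0,0,-20.5],"delta_rot":[0,0,0]}
    - {"grip":60,"linear":[0,0,-20.8],"delta_rot":[0,0,0]}
    - {"grip":200,"linear":[0,0,-20.8],"delta_rot":[0,0,0]}
    - {"grip":200,"linear":[0,0,-20.8],"delta_rot":[0,0,0]}
    - {"grip":200,"linear":[0,0,-20.8],"delta_rot":[0,0,0]}
    - {"grip":200,"linear":[0,0,-20.8],"delta_rot":[0,0,0]}

```text
time: 36.1
ee_pos: [0.3929, -0.189, -0.03]
tcp_rot: [-179.9, 0.2, -179.9]
wrist_force: [-0.3, 1.6, 7.5]
opening: 0.0353
grasp_force: 51.8
```

>>> play_rows:
  targets:
    - {"grip":200,"linear":[0,0,4],"delta_rot":[0,0,0]}
    - {"grip":200,"linear":[1,1,8],"delta_rot":[0,0,0]}
    - {"grip":200,"linear":[4,4,10],"delta_rot":[0,0,0]}
    - {"grip":200,"linear":[7,8,10],"delta_rot":[0,0,0]}
    - {"grip":200,"linear":[9,12,9],"delta_rot":[0,0,0]}
    - {"grip":200,"linear":[10.1,13.45,7],"delta_rot":[0,0,0]}
    - {"grip":200,"linear":[10.1,13.45,5.05],"delta_rot":[0,0,0]}
    - {"grip":200,"linear":[10.1,13.45,5.05],"delta_rot":[0,0,0]}
    - {"grip":200,"linear":[10.1,13.45,5.05],"delta_rot":[0,0,0]}

```text
time: 37.0
ee_pos: [0.4923, -0.0542, 0.0192]
tcp_rot: [-180.0, 0.0, -179.9]
wrist_force: [0.5, 0.1, -0.2]
opening: 0.0356
grasp_force: 50.7
```

```bash
python3 -c "
from h import *
pinlook()"
```

```text
ee [ 0.4923 -0.0542  0.0192] [-1.7999e+02  1.0000e-02 -1.7995e+02] t 37.0 open 0.0356 F [ 0.5  0.1 -0.2]
sleeve top z 0.0878 x [0.4383 0.5265] slope deg -0.08
sleeve rect ((482.1438903808594, -55.03399658203125), (93.85327911376953, 57.8864631652832), 15.677970886230469)
```

>>> play_rows:
  targets:
    - {"grip":200,"linear":[1.0,0,0.05],"delta_rot":[0,0,0]}
    - {"grip":200,"linear":[2.5,0,0.05],"delta_rot":[0,0,0]}
    - {"grip":200,"linear":[4,0,0.05],"delta_rot":[0,0,0]}
    - {"grip":200,"linear":[5,0,0.05],"delta_rot":[0,0,0]}
    - {"grip":200,"linear":[6,0,0.05],"delta_rot":[0,0,0]}
    - {"grip":200,"linear":[6.5,0,0.05],"delta_rot":[0,0,0]}
    - {"grip":200,"linear":[6.8,0,0.05],"delta_rot":[0,0,0]}
    - {"grip":200,"linear":[7.0,0,0.05],"delta_rot":[0,0,0]}
    - {"grip":200,"linear":[7.2,0,0.05],"delta_rot":[0,0,0]}

```text
time: 37.95
ee_pos: [0.5642, -0.0541, 0.0189]
tcp_rot: [-180.0, -0.0, -179.9]
wrist_force: [0.4, -0.2, -2.7]
opening: 0.0355
grasp_force: 50.7
```

No resistance, so I'll continue to the block.

>>> play_rows:
  targets:
    - {"grip":200,"linear":[0.8,0,0],"delta_rot":[0,0,0]}
    - {"grip":200,"linear":[1.5,0,0],"delta_rot":[0,0,0]}
    - {"grip":200,"linear":[1.9,0,0],"delta_rot":[0,0,0]}
    - {"grip":200,"linear":[2.1,0,0],"delta_rot":[0,0,0]}
    - {"grip":200,"linear":[2.3,0,0],"delta_rot":[0,0,0]}
    - {"grip":200,"linear":[2.3,0,0],"delta_rot":[0,0,0]}
    - {"grip":200,"linear":[2.3,0,0],"delta_rot":[0,0,0]}
    - {"grip":200,"linear":[2.3,0,0],"delta_rot":[0,0,0]}

```text
time: 38.75
ee_pos: [0.5842, -0.0542, 0.0184]
tcp_rot: [-180.0, -0.4, -179.9]
wrist_force: [-17.2, -1.1, 6.0]
opening: 0.0352
grasp_force: 51.6
```

It reached the block, so sleeve4 passes. Taking it to the tab tray.

>>> play_rows:
  targets:
    - {"grip":200,"linear":[-3,0,0],"delta_rot":[0,0,0]}
    - {"grip":200,"linear":[-7,0,0],"delta_rot":[0,0,0]}
    - {"grip":200,"linear":[-11,0,0],"delta_rot":[0,0,0]}
    - {"grip":200,"linear":[-11,0,2],"delta_rot":[0,0,0]}
    - {"grip":200,"linear":[-11,0,6],"delta_rot":[0,0,0]}
    - {"grip":200,"linear":[-11,-4,9],"delta_rot":[0,0,0]}
    - {"grip":200,"linear":[-10,-8,10],"delta_rot":[0,0,0]}
    - {"grip":200,"linear":[-8,-12,10],"delta_rot":[0,0,0]}
    - {"grip":200,"linear":[-6,-16,10],"delta_rot":[0,0,0.044]}
    - {"grip":200,"linear":[-4,-20,10],"delta_rot":[0,0,0.044]}

```text
time: 39.75
ee_pos: [0.5481, -0.256, 0.1191]
tcp_rot: [-180.0, 0.0, -177.3]
wrist_force: [1.3, 0.9, -0.3]
opening: 0.0354
grasp_force: 50.8
```

>>> play_rows:
  targets:
    - {"grip":200,"linear":[1,-4,0],"delta_rot":[0,0,0]}
    - {"grip":200,"linear":[1.2,-8.1,0],"delta_rot":[0,0,0]}
    - {"grip":200,"linear":[1.2,-8.1,0],"delta_rot":[0,0,0]}
    - {"grip":200,"linear":[1.2,-8.1,-4],"delta_rot":[0,0,0]}
    - {"grip":200,"linear":[1.2,-8.1,-4],"delta_rot":[0,0,0]}
    - {"grip":200,"linear":[1.2,-8.1,-4],"delta_rot":[0,0,0]}

```text
time: 40.35
ee_pos: [0.5589, -0.3343, 0.0787]
tcp_rot: [179.9, -0.1, -177.4]
wrist_force: [-0.3, 0.4, 0.1]
opening: 0.0351
grasp_force: 50.8
```

```bash
python3 -c "
from h import *
pinlook('w9.png')
p=bot.camera('scene'); tray(cloud(p),.557,-.318)"
```

```text
ee [ 0.5589 -0.3343  0.0787] [ 1.7993e+02 -9.0000e-02 -1.7739e+02] t 40.35 open 0.0351 F [-0.3  0.4  0.1]
sleeve top z 0.1473 x [0.5046 0.5929] slope deg -0.05
sleeve rect ((548.3955078125, -335.3992919921875), (93.1367416381836, 57.95905303955078), 17.561065673828125)
tray 556 ((557.1240844726562, -321.55474853515625), (146.73081970214844, 298.0108337402344), 2.371964454650879) [[0.483, -0.464], [0.63, -0.176]]
```

View pics/w9.png

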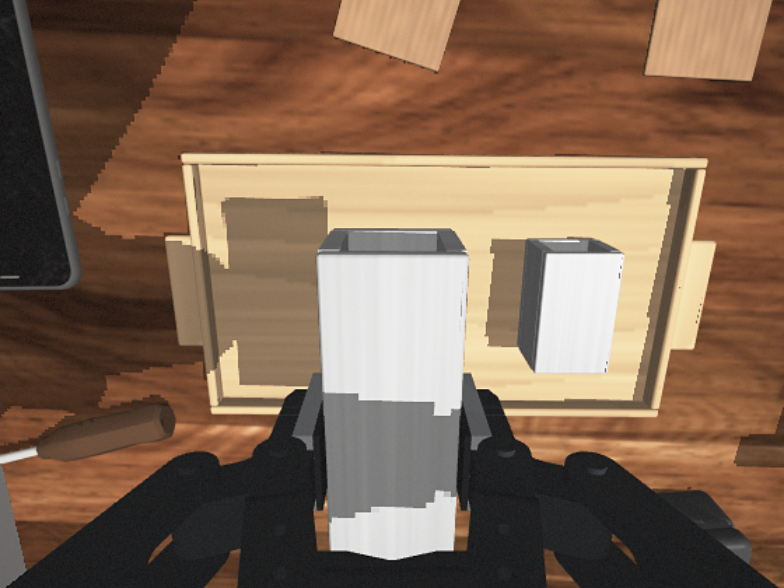

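Sleeve1 lies at (570,305) in the tray, and the long sleeve at (392,390) is centred lengthwise with a wide gap. Lowering and releasing.

>>> play_rows:
  targets:
    - {"grip":200,"linear":[0,0,-4],"delta_rot":[0,0,0]}
    - {"grip":200,"linear":[0,0,-8],"delta_rot":[0,0,0]}
    - {"grip":200,"linear":[0,0,-10],"delta_rot":[0,0,0]}
    - {"grip":200,"linear":[0,0,-10.5],"delta_rot":[0,0,0]}
    - {"grip":200,"linear":[0,0,-10.5],"delta_rot":[0,0,0]}
    - {"grip":105,"linear":[0,0,-10.5],"delta_rot":[0,0,0]}
    - {"grip":105,"linear":[0,0,-10.5],"delta_rot":[0,0,0]}
    - {"grip":105,"linear":[0,0,-10.3],"delta_rot":[0,0,0]}
    - {"grip":105,"linear":[0,0,-6],"delta_rot":[0,0,0]}
    - {"grip":105,"linear":[0,0,-1],"delta_rot":[0,0,0]}

```text
time: 41.45
ee_pos: [0.5582, -0.3344, 0.0686]
tcp_rot: [179.9, -0.2, -177.4]
wrist_force: [1.7, -0.3, 1.0]
opening: 0.05
grasp_force: 0.0
```

>>> play_rows:
  targets:
    - {"grip":60,"linear":[-1,0,5],"delta_rot":[0,0,0]}
    - {"grip":60,"linear":[-5,0,10],"delta_rot":[0,0,0]}
    - {"grip":60,"linear":[-10,2,13],"delta_rot":[0,0,0]}
    - {"grip":60,"linear":[-14,6,14],"delta_rot":[0,0,0]}
    - {"grip":60,"linear":[-16,11,14],"delta_rot":[0,0,0]}
    - {"grip":60,"linear":[-18,16,14],"delta_rot":[0,0,0]}
    - {"grip":60,"linear":[-20,21,14],"delta_rot":[0,0,0]}
    - {"grip":60,"linear":[-20,21,14],"delta_rot":[0,0,0]}

```text
time: 42.25
ee_pos: [0.358, -0.1234, 0.2101]
tcp_rot: [-180.0, 0.1, -177.4]
wrist_force: [0.5, 0.7, 1.0]
opening: 0.0655
grasp_force: 0.0
```

Run:
```python
from h import *
for n in("scene","side"):
    p=bot.camera(n); w=cloud(p); w[abs(w[...,1])>.5]=np.nan; w[(w[...,0]<.25)|(w[...,0]>.68)]=np.nan; print(n); blobs(w,p['color'],.03,.07,minpx=60)
    if n=="scene": cv2.imwrite("pics/s9.png",cv2.resize(p["color"][160:300,170:450,::-1],None,fx=2.8,fy=2.8))
print(bot.get_obs()["time"],bot.get_obs()["ee_pos"])
```

```text
scene
249 ztop 0.0425 [570.9 349.2] [ 92.7 109. ] ang 0.8 col [255. 255. 252.]
78 ztop 0.0371 [431.4 409.9] [40.8 71.3] ang 3.9 col [204.   94.  241.5]
168 ztop 0.0626 [612.8  96.5] [38.8 35.1] ang 7.2 col [87.5 77.  70. ]
94 ztop 0.0370 [330.8 398. ] [60.7 44.8] ang 4.9 col [195.   92.5 239.5]
121 ztop 0.0678 [622.7 -66. ] [15.6 70.5] ang 71.4 col [94. 85. 81.]
165 ztop 0.0425 [ 554.4 -250.6] [64.8 36.1] ang 2.8 col [255. 255. 254.]
307 ztop 0.0424 [ 560.2 -338.9] [109.3  37.4] ang 2.1 col [254. 254. 254.]
side
137 ztop 0.0424 [ 556.2 -336.8] [106.8  46.6] ang 2.7 col [229. 223. 224.]
87 ztop 0.0420 [ 551.2 -245.3] [56.1 42. ] ang 1.3 col [234. 236. 240.]
125 ztop 0.0674 [617.  -44.3] [71.2 16.7] ang 19.6 col [77. 78. 82.]
196 ztop 0.0618 [612.9  99.7] [34.3 38.4] ang 88.5 col [67.5 68.5 70.5]
261 ztop 0.0416 [567.  321.1] [40.4 94.5] ang 88.8 col [232. 233. 234.]
247 ztop 0.0415 [568.4 386.8] [37.5 78.2] ang 88.7 col [234. 235. 236.]
227 ztop 0.0365 [427.8 411.2] [38.7 61.7] ang 5.0 col [141.  76. 187.]
258 ztop 0.0370 [327.8 400.4] [60.8 37.7] ang 6.0 col [141.  76. 187.]
42.35 [ 0.35812911 -0.12247232  0.21085697]
```

View pics/s9.png

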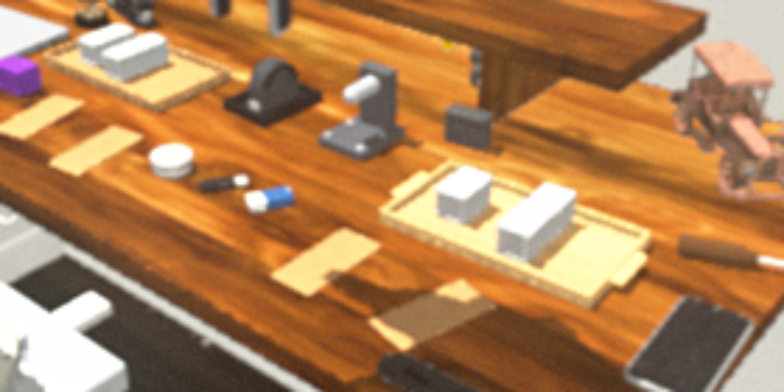

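The tape stands in the tidy tray at (270,85). Two sleeves lie flat in the plain tray (125,55) and two in the tab tray at (465,195) and (537,222). The bystanders look undisturbed. Handing in.

```bash
python3 -c "
from workcell import bot
print(bot.job_done())"
```

```text
the job is handed in; nothing more can be done
None
```

The job is handed in, though the hand-in call returned no verdict: the tape measure stands in the tidy tray, the 60 and 105 mm sleeves went right up to the block and lie flat in the tabbed tray, and the 75 and 90 mm sleeves stopped at their plugs and lie flat in the plain tray.

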